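Clear and hold open the stage cover

ROBOT

A 6-joint arm with a two-finger parallel gripper is mounted at the origin on the work surface. World frame = base frame: x ahead of the robot, y to its left, z up, the work surface at z = 0. Lengths are in mm, angles in rad, forces in N, time in s.
With the tool pointing down it reaches from about 300 to 775 mm from the base axis. Payload 14.6 kg.
Tool frame: the origin (TCP) lies at the very end of the fingers, on their centre line; the grasp point (between the pads) lies 19 mm behind it; y points along the fingers, z is the direction in which the jaws open and shut, and the axes are right-handed (so a half turn about y gives the same grasp; the last joint's range is limited). The gripper opens to 94 mm and grips with 3 to 60 N. Pads are 16 mm wide; open, the fingers measure 119 mm over their backs; the gripper's body (75 mm by 177 mm) begins 78 mm behind the grasp point.
Start: joints at [1.283, 0.3, 1.521, -0, 1.321, -0.067], TCP at [120.454, 536.638, 205.446] pointing down, gripper open.
Joint ranges: [-3.03, 3.03], [-0.79, 2.21], [0.23, 2.52], [-1.04, 4.18], [0, 3.07], [-2.55, 2.55]. Speed limits (rad/s): [2.22, 2.22, 2.57, 3.14, 3.14, 3.14].

INTERFACE

Orientations are given as [roll, pitch, yaw] about the fixed x, y, z axes, in that order (R = Rz(yaw) Ry(pitch) Rx(roll)).
In Python, from cell import monitor, optics, manip gives the robot as it stands.
- The arm moves only by the shell command python3 -m creep 'ROWS' [FORCE]. ROWS is JSON, a list of rows, each an object of numbers: "tx", "ty", "tz": the shift along the tool's x, y, z scaled (see below); "turn": the turn about the tool's y scaled (see below); "fingers": the finger opening in mm, from 0 to 94. In form: [{"tx": .., "ty": .., "tz": .., "turn": .., "fingers": ..}, ...]. A call has 1 to 20 rows; each row is the pose to reach, as a shift and turn from the pose measured when the call began, along the tool's axes at that moment, turning the shorter way round; what a row does not reach only later rows make up. The controller multiplies each number of a shift by 200 mm and each number of a turn by pi rad. A row lasts 1/10 s, in which the tool goes at most 50 mm and 8.59 degrees, less where a joint would pass 70% of its speed; a pose out of reach is approached as far as the arm can. A call with a number of a shift or a turn outside -1 to 1 is refused whole. A call with a gripper value outside its range is refused whole. The fingers move at their own pace and stop on an object; FORCE is the grip in N (left out, the last holds). Time passes only in rows, so rows that repeat a pose let the fingers close. It gives the time, the measured TCP pose, the force and the opening at its end, in the units of the state.
- monitor.read_state(): the state, without advancing time (a new reading comes with each control period).
- optics.camera(name): name is "scene" or "top" or "wrist"; returns a dict with "frame" (400x640x3 uint8, red, green, blue), "range_z" (400x640 float32, mm along the optical axis (not along the pixel's ray), 0 where there is no reading), "fx", "fy", "cx", "cy" (pixels), "distortion" ([k1, k2, p1, p2, k3] as OpenCV has them; the pictures are not rectified), "R" (3x3) and "t" (3): a world point X has camera coordinates R X + t; the wrist camera has in their place "mount" (4x4, takes a point from camera to tool coordinates, whose origin is the TCP and whose axes are the tool frame's). Camera axes: x right, y down, z forward; pixel columns grow to the right and rows downward; lengths in mm; the calibration is good to about 2 mm. A picture is of the moment at which its call begins: read the wrist's pose just before it.
- manip.sign_off(): hands the job in, once; it reports no verdict.
The state is a dict: "clock": time; "joints": joint angles; "qd": joint speeds; "effort": joint torques, N m; "eef_pos": TCP position; "eef_rot": TCP orientation; "wrist_force": force on the tool from outside, world axes, zero at the start; "moment": the same for the moment, N m; "finger_gap": finger opening in mm.
Only numpy, scipy, OpenCV 4.12 (cv2) and the standard library are available. Lean on these libraries where they do the work, as an engineer would, in place of code of your own. Each camera call takes 0.05 s, during which the arm holds its last target.

TASK

A steel setting ring has been left lying on the closed cover of the measuring-stage case. First lift it off and set it down gently, flat, in the empty recess of the wooden gauge tray, leaving the ring in the other recess and everything else on the bench alone. Then take the cover by its bar, raise it to 60 degrees and finish while holding it there, still gripped and steady: it has no stay and falls shut when let go.

Things in the scene. Friction and masses are not known exactly. Their poses are not given: they have to be found in the camera images.
- case: Fixed grey stage case, an open box 180 (x) by 240 (y) by 75 mm high with a hinged cover on top. Origin: centre of its underside on the table; its -x side is the front, towards the robot. A fixed aluminium disc of radius 50 mm stands on its +y side, centred on the hinge line (so it rises to 125 mm above the table), with a mark every 15 degrees from 0 (level, towards the front) to 90 and a longer mark at 60.
- cover (a joint): Angle of the cover in rad: 0 shut (level), growing as its front edge rises; 60 degrees is 1.047. Hinged about the case's y axis on its far (+x) top edge, stops at 1.4. It has hardly any friction and no stay, so its weight (about 0.45 kg) shuts it from any angle.
- cover_hinge (a point): Middle of the hinge line, on the case's far top edge, 75 mm above the table; the line runs along the case's y axis. The 8 mm thick cover plate, 180 by 240 mm, aluminium frame with a clear window, lies above this level when shut: its flat top is 83 mm above the table.
- cover_bar (a point): Centre of the round steel pull bar, 14 mm diameter, along the case's y axis. It is carried 55 mm in front of the cover's front edge by two flat arms 8 mm wide at 58 mm either side of its middle, leaving 108 mm of clear bar between them. It is 235 mm from the hinge line and 4 mm above the hinge level when shut (79 mm above the table). The bar is fixed to the cover and turns with it; being round it can turn between finger pads.
- ring: The loose steel setting ring that starts lying flat on the cover: outside diameter 52, bore 30, height 26 mm, about 0.27 kg. Origin: centre of its underside, z along its axis.
- tray: Fixed wooden gauge tray, 110 (x) by 190 (y) by 30 mm high, may stand at any yaw. Origin: centre of its underside. Two round recesses, 58 mm diameter and 10 mm deep, on its y axis at -45 mm (taken by the other ring) and +45 mm (empty).
- tray_hole1 (a point): Centre of the mouth of the empty recess, level with the tray's top, 30 mm above the table; the recess floor is 10 mm lower. A seated ring's underside is on that floor and it stands 16 mm out of the tray.
- spare_ring: The other steel ring, same size, sitting in the tray's other recess. Leave it there. Origin: centre of its underside.
- loupe: Small black magnifier, 40 mm diameter, 34 mm high, standing beside the bar in front of the case. Leave alone. Origin: centre of its underside.
- block: Steel gauge block 35 by 12 by 30 mm high, standing on the other side of the bar in front of the case. Leave alone. Origin: centre of its underside.
- plug: Steel plug gauge standing upright, 34 mm diameter foot, 75 mm high, nearest to the robot. Leave alone. Origin: centre of its underside.
- brush: Hand brush lying to the robot's left. Leave alone. Origin: under its middle.
- caliper: Small micrometer with a U-shaped frame about 75 mm across, lying flat to the robot's right. Leave alone. Origin: under its frame.
- jar: Brown glass jar with black cap, 60 mm diameter, 70 mm high, at the back of the table. Leave alone. Origin: centre of its underside.
There are look-alikes about, which are no part of the job. What is shaped like the ring but yellow is not meant.

How it is judged:
By the outcome, as a careful person would: the job done as asked, in the order asked, and still so for the second after the job is handed in, while the arm keeps its last pose, push and grip.
It also fails if it takes over 64 s, if anything falls off the work surface, if the arm or the gripper's body presses on something with over 40 N, if the wrist force passes 120 N, or if a joint passes its speed limit or range.

## Working session

There is one attempt and no reset: what is moved stays moved. The work goes in short steps, Python scripts to look and compute and a shell command to move; the robot and the scene stay as the last step left them, time stands still between calls to the robot, and variables do not carry over. Pictures are saved under pics/ and viewed, and the job is handed in when it is done.

```bash
mkdir -p pics; ls; cat > h.py <<'E'
from cell import monitor, optics, manip
import numpy as np, cv2
def snap(n,tag):
    s=monitor.read_state(); c=optics.camera(n)
    cv2.imwrite(f'pics/{tag}.png',c['frame'][:,:,::-1]); 
    np.savez(f'pics/{tag}.npz',**{k:np.array(v) for k,v in c.items()},pos=s['eef_pos'],rot=s['eef_rot'])
    return s,c
E
python3 - <<'E'
from h import *
for n in ['scene','top','wrist']: s,c=snap(n,n+'0')
print({k:np.round(v,3) for k,v in s.items()})
for n in ['scene','top']:
    d=np.load(f'pics/{n}0.npz'); print(n,d['fx'],d['cx'],d['cy'],d['distortion'],d['R'],d['t'])
print(c['mount'])
E
```

```text
pics
{'clock': np.float64(0.1), 'joints': array([ 1.283,  0.3  ,  1.521,  0.   ,  1.321, -0.067]), 'qd': array([-0.001, -0.001, -0.001, -0.001, -0.   , -0.001]), 'effort': array([ 1.0000e-03, -5.3265e+01, -3.5328e+01,  7.1000e-02,  2.4000e-02,
       -0.0000e+00]), 'eef_pos': array([120.402, 536.439, 204.952]), 'eef_rot': array([-1.572,  0.   , -0.221]), 'wrist_force': array([ 0.098,  0.565, -0.738]), 'moment': array([-0.022, -0.01 ,  0.016]), 'finger_gap': np.float64(94.096)}
scene 420.00270966121496 321.22404726981637 207.27514663056655 [-0.06291747  0.          0.          0.          0.        ] [[-0.3666757   0.93012253  0.02051873]
 [ 0.61543091  0.25903885 -0.74440827]
 [-0.69770605 -0.26032856 -0.6674094 ]] [ 255.62364033 -275.88270265 1582.42179394]
top 400.01263516742335 321.0646242606996 195.75903137756265 [-0.10193044  0.          0.          0.          0.        ] [[-0.00956089 -0.99992385 -0.00780327]
 [-0.98598524  0.01072686 -0.16648736]
 [ 0.16655839  0.00610215 -0.98601271]] [ -17.72240945  577.03033924 1161.32665826]
[[ 1.55642711e-03  9.73863415e-01  2.27129096e-01 -6.42454514e+01]
 [ 1.75536125e-04 -2.27129633e-01  9.73864518e-01 -1.80263563e+02]
 [ 9.99998773e-01 -1.47587977e-03 -5.24458928e-04 -4.18728084e-01]
 [ 0.00000000e+00  0.00000000e+00  0.00000000e+00  1.00000000e+00]]
```

View pics/top0.png

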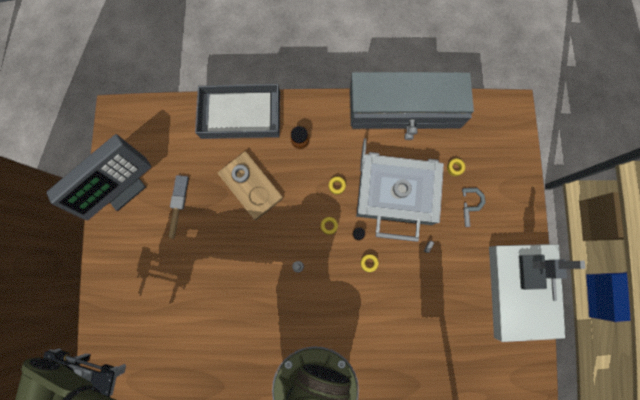

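View pics/scene0.png

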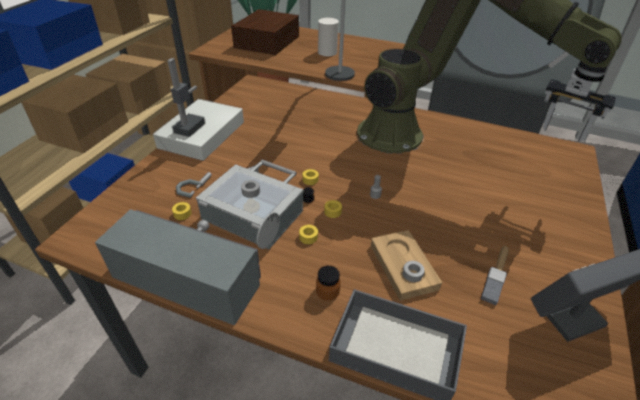

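View pics/wrist0.png

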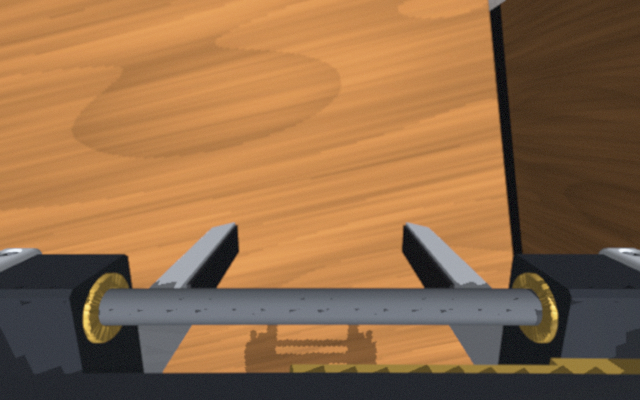

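In the top view, the ring-shaped things are the grey ring on the cover (402,189), the grey ring in the tray (240,172), which is the spare, and yellow rings at (337,184), (329,225), (370,263) and (457,167). The grey one on the cover fits the description; an enlarged crop should confirm it.

```bash
cat >> h.py <<'E'
from scipy.spatial.transform import Rotation as Ro
def cam(d):
    if 'R' in d: return np.array(d['R']),np.array(d['t'])
    T=np.eye(4);T[:3,:3]=Ro.from_euler('xyz',d['rot']).as_matrix();T[:3,3]=d['pos']
    M=np.linalg.inv(T@d['mount']); return M[:3,:3],M[:3,3]
def plane(d,uv,z):
    R,t=cam(d); K=np.array([[d['fx'],0,d['cx']],[0,d['fy'],d['cy']],[0,0,1.]])
    p=cv2.undistortPoints(np.float64(uv).reshape(-1,1,2),K,d['distortion']).reshape(-1,2)
    r=np.c_[p,np.ones(len(p))]@R; o=-R.T@t
    return o+r*((z-o[2])/r[:,2])[:,None]
def proj(d,X):
    R,t=cam(d); K=np.array([[d['fx'],0,d['cx']],[0,d['fy'],d['cy']],[0,0,1.]])
    return cv2.projectPoints(np.float64(X).reshape(-1,1,3),cv2.Rodrigues(R)[0],t,K,d['distortion'])[0].reshape(-1,2)
def depthpt(d,uv):
    R,t=cam(d); K=np.array([[d['fx'],0,d['cx']],[0,d['fy'],d['cy']],[0,0,1.]])
    p=cv2.undistortPoints(np.float64(uv).reshape(-1,1,2),K,d['distortion']).reshape(-1,2)
    z=np.array([d['range_z'][int(round(v)),int(round(u))] for u,v in np.reshape(uv,(-1,2))])
    return (np.c_[p,np.ones(len(p))]*z[:,None]-t)@R
E
python3 - <<'E'
from h import *
d=np.load('pics/top0.npz')
f=d['frame'][:,:,::-1]
cv2.imwrite('pics/topc1.png',cv2.resize(f[140:280,320:480],None,fx=5,fy=4.2,interpolation=cv2.INTER_CUBIC)[:588])
cv2.imwrite('pics/topc2.png',cv2.resize(f[140:225,205:295],None,fx=7,fy=7,interpolation=cv2.INTER_CUBIC)[:595])
for n,uv,z in [('ring',(402,189),109),('spare',(240,172),46),('hole',(259,196),30),('tip',(380,236),79)]: print(n,plane(d,uv,z).round(1),depthpt(d,uv).round(1))
E
```

```text
ring [[ 583.8 -257.7  109. ]] [[ 588.9 -263.3   81.4]]
spare [[654.1 225.3  46. ]] [[659.6 230.4  22.5]]
hole [[581.2 167.7  30. ]] [[583.  169.5  19.6]]
tip [[ 451.3 -193.8   79. ]] [[ 451.  -193.1   83.9]]
```

View pics/topc1.png

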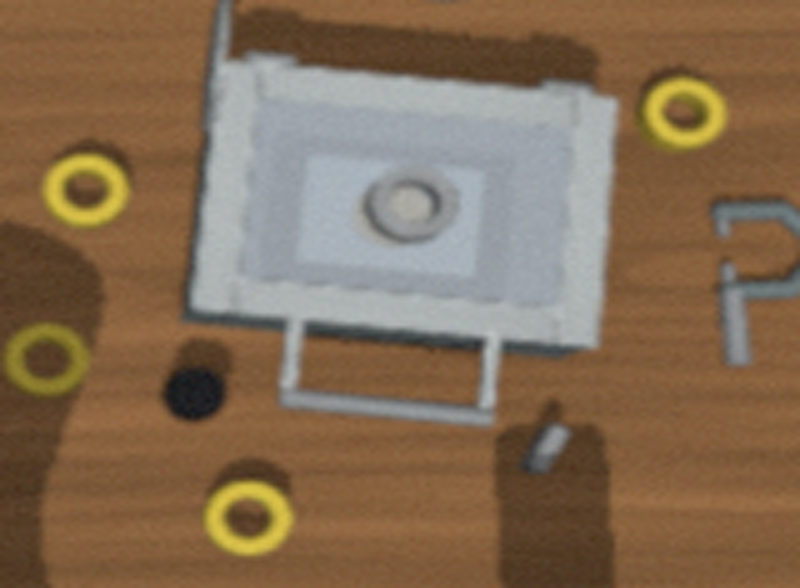

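View pics/topc2.png

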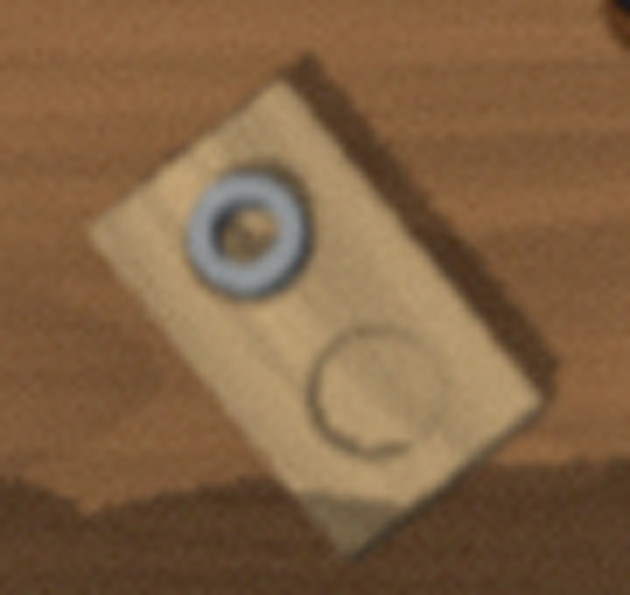

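The crop confirms it: the grey ring is lying on the cover's window at (402,188). The others nearby are yellow, and the second grey one sits in the tray recess. Next I'll measure the poses.

```bash
python3 - <<'E'
from h import *
d=np.load('pics/top0.npz')
c=lambda u,v:(320+u/5,140+v/4.2)
t=lambda u,v:(205+u/7,140+v/7)
cor=plane(d,[c(230,62),c(617,98),c(597,347),c(190,312)],83);print('cover',cor.round(1),'sides',[np.linalg.norm(cor[i]-cor[i-1]).round(1) for i in range(4)],'ctr',cor.mean(0).round(1))
e=cor[0]-cor[1];e2=cor[3]-cor[2];print('y dir deg',[np.degrees(np.arctan2(-x[0],x[1])).round(2) for x in(e,e2)])
b=plane(d,[c(282,398),c(493,416)],83);print('bar',b.round(1),np.linalg.norm(b[0]-b[1]),b.mean(0),np.degrees(np.arctan2(-(b[0]-b[1])[0],(b[0]-b[1])[1])))
print('ring',plane(d,[c(413,203)],109).round(1))
p=plane(d,[t(248,233)],46),plane(d,[t(380,393)],30);print('spare,hole',p)
f=d['frame'].astype(np.int16)
T=plane(d,[t(282,80),t(90,230),t(352,558),t(545,400)],30);print('tray',T.round(1),T.mean(0),[np.linalg.norm(T[i]-T[i-1]).round(1) for i in range(4)])
for i,j in((2,1),(3,0)): v=T[i]-T[j];print(np.degrees(np.arctan2(v[1],v[0])))
E
```

```text
cover [[ 693.9 -159.5   83. ]
 [ 665.6 -391.9   83. ]
 [ 487.5 -369.1   83. ]
 [ 515.  -130.9   83. ]] sides [np.float64(181.1), np.float64(234.1), np.float64(179.6), np.float64(239.7)] ctr [ 590.5 -262.8   83. ]
y dir deg [np.float64(-6.93), np.float64(-6.58)]
bar [[ 454.8 -182.9   83. ]
 [ 440.6 -305.3   83. ]] 123.29730221622948 [ 447.69438044 -244.09803148   83.        ] -6.582386604988835
ring [[ 585.7 -259.6  109. ]]
spare,hole (array([[650.05206818, 223.90115507,  46.        ]]), array([[580.78244184, 166.85520747,  30.        ]]))
tray [[724.1 213.8  30. ]
 [656.1 298.8  30. ]
 [507.9 178.   30. ]
 [576.9  94.   30. ]] [616.25390995 196.15372882  30.        ] [np.float64(189.8), np.float64(108.8), np.float64(191.2), np.float64(108.7)]
-140.82084043019125
-140.85577206017015
```

```bash
python3 -m creep '[{"tx":0.3,"ty":-0.15,"tz":-0.9,"turn":0.1},{"tx":0.3,"ty":-0.15,"tz":-0.9,"turn":0.2},{"tx":0.3,"ty":-0.15,"tz":-0.9,"turn":0.25},{"tx":0.3,"ty":-0.15,"tz":-0.9,"turn":0.25},{"tx":0.3,"ty":-0.15,"tz":-0.9,"turn":0.25},{"tx":0.3,"ty":-0.15,"tz":-0.9,"turn":0.25}]'
```

```text
$[0]: bad value
```

```bash
python3 -m creep '[{"tx":0.3,"ty":-0.15,"tz":-0.9,"turn":0.1,"fingers":94},{"tx":0.3,"ty":-0.15,"tz":-0.9,"turn":0.2,"fingers":94},{"tx":0.3,"ty":-0.15,"tz":-0.9,"turn":0.25,"fingers":94},{"tx":0.3,"ty":-0.15,"tz":-0.9,"turn":0.25,"fingers":94},{"tx":0.3,"ty":-0.15,"tz":-0.9,"turn":0.25,"fingers":94},{"tx":0.3,"ty":-0.15,"tz":-0.9,"turn":0.25,"fingers":94}]'
```

```text
clock: 0.75
eef_pos: [139.7, 347.0, 235.8]
eef_rot: [-1.57, 0.0, -1.013]
wrist_force: [1.1, -0.3, 0.1]
finger_gap: 94.0
```

```bash
cat >> h.py <<'E'
def go(x,y,z,yaw):
    s=monitor.read_state(); R=Ro.from_euler('xyz',s['eef_rot']).as_matrix()
    v=R.T@(np.array([x,y,z])-s['eef_pos'])/200
    dy=(yaw-s['eef_rot'][2]+np.pi)%(2*np.pi)-np.pi
    print('pos',np.round(s['eef_pos'],1),'yaw',round(s['eef_rot'][2],3),'t/x,y,z',v.round(4),'turn',round(-dy/np.pi,4),'F',np.round(s['wrist_force'],1),'gap',round(s['finger_gap'],1),'t',s['clock'])
E
python3 - <<'E'
from h import *
go(400,120,236,-1.69); go(585,-260,236,-1.69)
E
```

```text
pos [139.7 347.  235.8] yaw -1.013 t/x,y,z [ 1.6519e+00 -1.2000e-03  5.0320e-01] turn 0.2155 F [ 1.1 -0.3  0.1] gap 94.0 t 0.75
pos [139.7 347.  235.8] yaw -1.013 t/x,y,z [ 3.7535e+00 -2.0000e-03  2.8230e-01] turn 0.2155 F [ 1.1 -0.3  0.1] gap 94.0 t 0.75
```

```bash
python3 -m creep '[{"tx":1,"ty":0,"tz":0.4,"turn":0.05,"fingers":94},{"tx":1,"ty":0,"tz":0.4,"turn":0.1,"fingers":94},{"tx":1,"ty":0,"tz":0.4,"turn":0.15,"fingers":94},{"tx":1,"ty":0,"tz":0.4,"turn":0.215,"fingers":94},{"tx":1,"ty":0,"tz":0.4,"turn":0.215,"fingers":94},{"tx":1,"ty":0,"tz":0.4,"turn":0.215,"fingers":94}]'
python3 - <<'E'
from h import *
go(585,-260,236,-1.69)
E
```

```text
clock: 1.35
eef_pos: [314.6, 218.4, 235.5]
eef_rot: [-1.571, 0.0, -1.694]
wrist_force: [-0.5, 0.3, -0.4]
finger_gap: 93.9
pos [314.6 218.4 235.5] yaw -1.694 t/x,y,z [ 2.2087 -0.0029  1.6346] turn -0.0011 F [-0.5  0.3 -0.4] gap 93.9 t 1.35
```

```bash
python3 -m creep '[{"tx":1,"ty":0,"tz":0.74,"turn":0,"fingers":94},{"tx":1,"ty":0,"tz":0.74,"turn":0,"fingers":94},{"tx":1,"ty":0,"tz":0.74,"turn":0,"fingers":94},{"tx":1,"ty":0,"tz":0.74,"turn":0,"fingers":94},{"tx":1,"ty":0,"tz":0.74,"turn":0,"fingers":94},{"tx":1,"ty":0,"tz":0.74,"turn":0,"fingers":94}]'
python3 -m creep '[{"tx":0.9,"ty":0,"tz":0.75,"turn":0,"fingers":94},{"tx":0.9,"ty":0,"tz":0.75,"turn":0,"fingers":94},{"tx":0.9,"ty":0,"tz":0.75,"turn":0,"fingers":94},{"tx":0.9,"ty":0,"tz":0.75,"turn":0,"fingers":94},{"tx":0.9,"ty":0,"tz":0.75,"turn":0,"fingers":94},{"tx":0.9,"ty":0,"tz":0.75,"turn":0,"fingers":94},{"tx":0.9,"ty":0,"tz":0.75,"turn":0,"fingers":94}]'
python3 - <<'E'
from h import *
go(585,-260,236,-1.69)
s,c=snap('wrist','w1')
E
```

```text
clock: 1.95
eef_pos: [438.2, -0.9, 235.0]
eef_rot: [-1.571, -0.0, -1.695]
wrist_force: [-0.5, 2.1, -0.3]
finger_gap: 93.9
clock: 2.65
eef_pos: [564.9, -196.5, 234.4]
eef_rot: [-1.573, 0.0, -1.692]
wrist_force: [-0.3, 0.1, 0.0]
finger_gap: 94.1
pos [ 564.9 -196.5  234.4] yaw -1.692 t/x,y,z [ 0.3029 -0.0086  0.1383] turn -0.0008 F [-0.3  0.1  0. ] gap 94.1 t 2.65
```

View pics/w1.png

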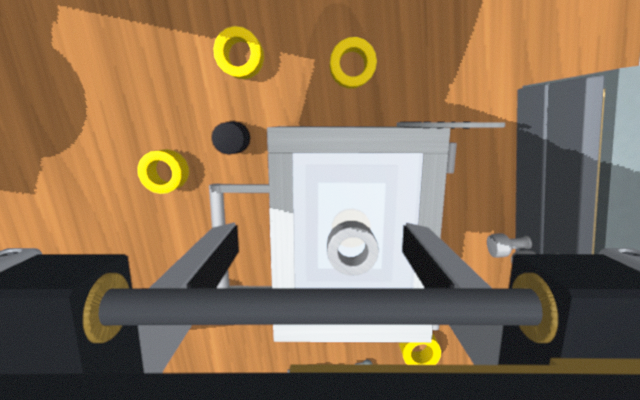

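Wrist view: the grey ring is at about (352,246) on the clear window, with the bar on the left from (217,188). I'll enlarge the ring to fit its top rim.

```bash
python3 - <<'E'
from h import *
d=np.load('pics/w1.npz')
f=d['frame'][:,:,::-1]
cv2.imwrite('pics/w1c.png',cv2.resize(f[195:285,300:400],None,fx=6,fy=6,interpolation=cv2.INTER_CUBIC))
print(plane(d,[(352,245)],109),plane(d,[(217,238)],79))
E
```

```text
[[ 590.28725949 -254.01511888  109.        ]] [[ 448.58363977 -240.24280227   79.        ]]
```

View pics/w1c.png

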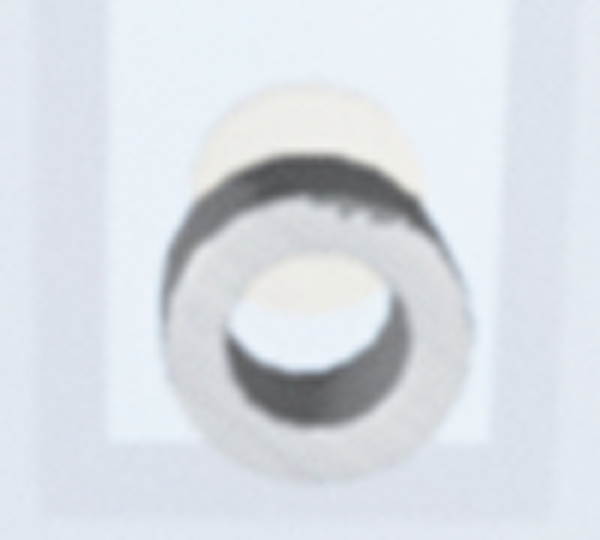

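```bash
python3 - <<'E'
from h import *
d=np.load('pics/w1.npz')
P=plane(d,[(353.2,251.3),(300+165/6,251.3),(379,251.3),(353.2,195+193/6),(353.2,195+483/6)],109);print(P.round(1))
# bar left: px
t=np.load('pics/top0.npz');print(proj(t,[P[0]]))
go(P[0][0],P[0][1],130,-1.692)
E
```

```text
[[ 590.8 -260.7  109. ]
 [ 565.6 -257.6  109. ]
 [ 616.1 -263.8  109. ]
 [ 593.3 -235.8  109. ]
 [ 588.2 -286.6  109. ]]
[[402.92182833 186.61152773]]
pos [ 564.7 -196.1  234.8] yaw -1.692 t/x,y,z [0.305  0.5237 0.1691] turn -0.0 F [-0.9 -0.9  0.5] gap 94.0 t 2.7
```

```bash
python3 -m creep '[{"tx":0.305,"ty":0.1,"tz":0.165,"turn":0,"fingers":94},{"tx":0.305,"ty":0.2,"tz":0.165,"turn":0,"fingers":94},{"tx":0.305,"ty":0.44,"tz":0.165,"turn":0,"fingers":94},{"tx":0.305,"ty":0.44,"tz":0.165,"turn":0,"fingers":94},{"tx":0.305,"ty":0.44,"tz":0.165,"turn":0,"fingers":94},{"tx":0.305,"ty":0.44,"tz":0.165,"turn":0,"fingers":94}]'
python3 - <<'E'
from h import *
s,c=snap('wrist','w2')
go(590,-260.6,96,-1.692)
E
```

```text
clock: 3.3
eef_pos: [591.0, -260.0, 150.1]
eef_rot: [-1.568, -0.001, -1.691]
wrist_force: [0.4, -0.0, -0.0]
finger_gap: 94.2
pos [ 591.  -260.2  150. ] yaw -1.691 t/x,y,z [ 0.0022  0.27   -0.0056] turn 0.0004 F [-0.3  0.6 -0.1] gap 93.8 t 3.35
```

View pics/w2.png

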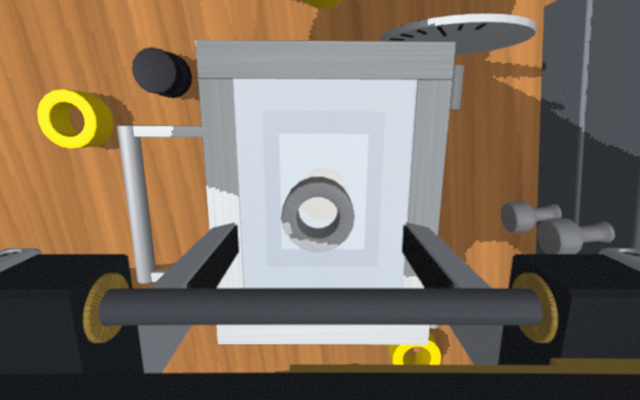

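The ring's top rim is centred at about (318,214), between the fingers at columns 238 and 402. The bar runs from (127,128) to (145,280).

```bash
python3 - <<'E'
from h import *
d=np.load('pics/w2.npz');print(d['cx'],d['cy'])
print(plane(d,[(317.7,214.5),(281,214.5),(354,214.5),(317.7,251.5)],109).round(1))
b=plane(d,[(127,128),(145.5,280)],80);print(b,b.mean(0),np.linalg.norm(b[0]-b[1]),np.degrees(np.arctan2(-(b[0]-b[1])[0],(b[0]-b[1])[1])))
E
python3 -m creep '[{"tx":0,"ty":0.1,"tz":-0.004,"turn":0,"fingers":94},{"tx":0,"ty":0.2,"tz":-0.004,"turn":0,"fingers":94},{"tx":0,"ty":0.265,"tz":-0.004,"turn":0,"fingers":94},{"tx":0,"ty":0.265,"tz":-0.004,"turn":0,"fingers":94},{"tx":0,"ty":0.265,"tz":-0.004,"turn":0,"fingers":94}]'
```

```text
319.9999608469476 197.94997250692535
[[ 590.7 -258.6  109. ]
 [ 565.3 -255.5  109. ]
 [ 615.9 -261.7  109. ]
 [ 587.4 -286.   109. ]]
[[ 457.84871109 -183.7723896    80.        ]
 [ 441.86809529 -305.2817741    80.        ]] [ 449.85840319 -244.52708185   80.        ] 122.55574487185972 -7.49239932371891
clock: 3.85
eef_pos: [590.8, -260.3, 98.3]
eef_rot: [-1.567, -0.002, -1.691]
wrist_force: [0.5, -0.1, 0.1]
finger_gap: 94.0
```

```bash
python3 -m creep '[{"tx":0,"ty":0.008,"tz":0,"turn":0,"fingers":70},{"tx":0,"ty":0.008,"tz":0,"turn":0,"fingers":58},{"tx":0,"ty":0.008,"tz":0,"turn":0,"fingers":54},{"tx":0,"ty":0.008,"tz":0,"turn":0,"fingers":52},{"tx":0,"ty":0.008,"tz":0,"turn":0,"fingers":48},{"tx":0,"ty":0.008,"tz":0,"turn":0,"fingers":48},{"tx":0,"ty":0.008,"tz":0,"turn":0,"fingers":44},{"tx":0,"ty":0.008,"tz":0,"turn":0,"fingers":40},{"tx":0,"ty":0.008,"tz":0,"turn":0,"fingers":40},{"tx":0,"ty":0.008,"tz":0,"turn":0,"fingers":40}]' 30
```

```text
clock: 4.85
eef_pos: [590.7, -260.3, 96.7]
eef_rot: [-1.567, -0.002, -1.691]
wrist_force: [-2.0, 0.5, 1.9]
finger_gap: 50.3
```

```bash
python3 -m creep '[{"tx":0,"ty":0,"tz":0,"turn":0,"fingers":40},{"tx":0,"ty":0,"tz":0,"turn":0,"fingers":40}]'
python3 - <<'E'
from h import *
s,c=snap('wrist','w3');
E
```

```text
clock: 5.05
eef_pos: [590.7, -260.3, 96.7]
eef_rot: [-1.567, -0.002, -1.691]
wrist_force: [-1.3, 0.3, 1.7]
finger_gap: 50.2
```

View pics/w3.png

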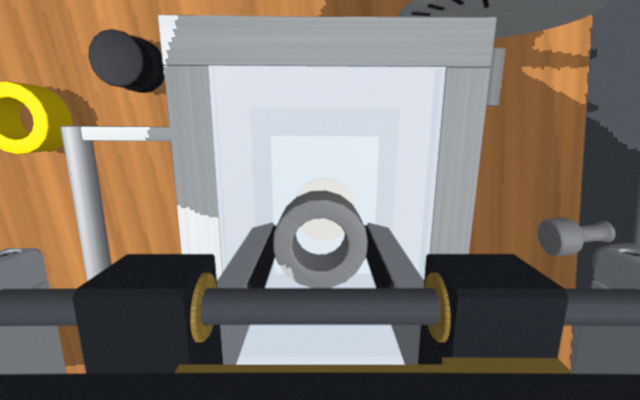

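```bash
python3 - <<'E'
from h import *
d=np.load('pics/w3.npz')
print(plane(d,[(320,241),(275,241),(366,241),(320,193),(320,288)],109).round(1)); R,t=cam(d)
M=Ro.from_euler('xyz',d['rot']).as_matrix()
print(proj(d,[d['pos']+M@np.array(o) for o in [(0,0,0),(0,-12,0),(0,0,26),(0,0,-26),(-8,0,26),(8,0,26)]]))
E
```

```text
[[ 592.  -258.5  109. ]
 [ 567.9 -255.6  109. ]
 [ 616.6 -261.6  109. ]
 [ 595.2 -232.2  109. ]
 [ 588.6 -286.2  109. ]]
[[318.19478962 236.45359492]
 [318.07014961 244.0155881 ]
 [363.25181331 236.39900564]
 [273.14330635 236.52419027]
 [363.64416617 223.13771127]
 [362.86833367 249.41292515]]
```

```bash
python3 -m creep '[{"tx":0,"ty":-0.04,"tz":0,"turn":0,"fingers":40},{"tx":0,"ty":-0.1,"tz":0,"turn":0,"fingers":40},{"tx":0,"ty":-0.25,"tz":0,"turn":0,"fingers":40},{"tx":0,"ty":-0.45,"tz":0,"turn":0,"fingers":40},{"tx":0,"ty":-0.45,"tz":0,"turn":0,"fingers":40},{"tx":0,"ty":-0.45,"tz":0,"turn":0,"fingers":40}]'
python3 - <<'E'
from h import *
go(581.4,167.7,186,-2.458)
E
```

```text
clock: 5.7
eef_pos: [590.7, -260.1, 187.9]
eef_rot: [-1.565, -0.002, -1.691]
wrist_force: [-0.0, -0.9, -2.7]
finger_gap: 50.4
pos [ 590.7 -260.1  187.9] yaw -1.691 t/x,y,z [-2.1184  0.0031 -0.3017] turn 0.2443 F [-0.  -0.9 -2.7] gap 50.4 t 5.7
```

```bash
python3 -m creep '[{"tx":-0.1,"ty":0,"tz":-0.02,"turn":0,"fingers":40},{"tx":-0.3,"ty":0,"tz":-0.1,"turn":0,"fingers":40},{"tx":-0.5,"ty":0,"tz":-0.15,"turn":0,"fingers":40},{"tx":-0.7,"ty":0,"tz":-0.15,"turn":0,"fingers":40},{"tx":-0.9,"ty":0,"tz":-0.15,"turn":0,"fingers":40},{"tx":-1,"ty":0,"tz":-0.15,"turn":0,"fingers":40},{"tx":-1,"ty":0,"tz":-0.15,"turn":0,"fingers":40}]'
python3 -m creep '[{"tx":-0.1,"ty":0,"tz":-0.02,"turn":0.02,"fingers":40},{"tx":-0.3,"ty":0,"tz":-0.06,"turn":0.05,"fingers":40},{"tx":-0.5,"ty":0,"tz":-0.1,"turn":0.09,"fingers":40},{"tx":-0.7,"ty":0,"tz":-0.12,"turn":0.13,"fingers":40},{"tx":-0.85,"ty":0,"tz":-0.15,"turn":0.17,"fingers":40},{"tx":-0.95,"ty":0,"tz":-0.15,"turn":0.21,"fingers":40},{"tx":-0.95,"ty":0,"tz":-0.15,"turn":0.23,"fingers":40},{"tx":-0.95,"ty":0,"tz":-0.15,"turn":0.244,"fingers":40}]'
python3 - <<'E'
from h import *
go(581.4,167.7,140,-2.458)
E
```

```text
clock: 6.4
eef_pos: [584.4, -55.5, 186.1]
eef_rot: [-1.567, -0.002, -1.688]
wrist_force: [-0.3, -0.2, -3.5]
finger_gap: 49.9
clock: 7.2
eef_pos: [576.5, 136.4, 184.5]
eef_rot: [-1.568, -0.0, -2.456]
wrist_force: [-0.1, -0.4, -2.0]
finger_gap: 50.6
pos [576.5 136.4 184.5] yaw -2.456 t/x,y,z [-0.1181  0.2222 -0.1067] turn 0.0005 F [-0.1 -0.4 -2. ] gap 50.6 t 7.2
```

```bash
python3 - <<'E'
from h import *
s,c=snap('wrist','w4')
E
```

```text
(no output)
```

View pics/w4.png

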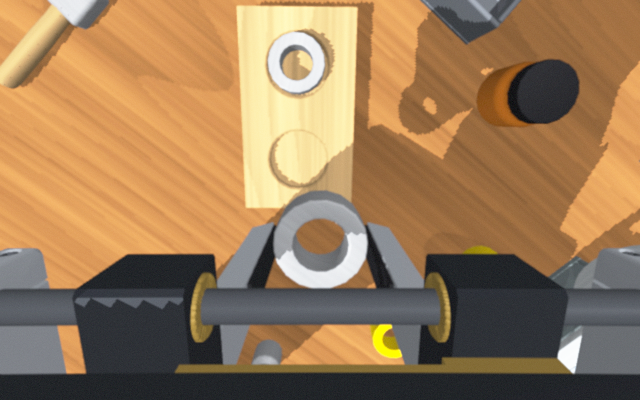

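The empty recess shows at (299,158), the spare at (297,62), and the held ring's top at (320,241), level.

```bash
python3 - <<'E'
from h import *
d=np.load('pics/w4.npz')
f=d['frame'][:,:,::-1]
cv2.imwrite('pics/w4c.png',cv2.resize(f[120:295,235:375],None,fx=4,fy=3.4,interpolation=cv2.INTER_CUBIC))
h=plane(d,[(299.5,158.5),(270,158.5),(328.5,158.5),(299.5,130),(299.5,187)],30);print(h.round(1))
print(plane(d,[(297,62)],46).round(1))
T=plane(d,[(238,6),(358,8),(352,207),(246,207)],30);print(T.round(1),T.mean(0).round(1),[np.linalg.norm(T[i]-T[i-1]).round(1) for i in range(4)])
z=d['pos'][2]+12.5
r=plane(d,[(320.5,241)],z)[0];print('ring',r,'off',r-d['pos'])
E
```

```text
[[586.6 169.4  30. ]
 [567.7 192.5  30. ]
 [605.2 146.6  30. ]
 [608.8 186.9  30. ]
 [563.5 151.1  30. ]]
[[655.5 225.5  46. ]]
[[660.2 299.2  30. ]
 [728.4 213.2  30. ]
 [581.5  95.1  30. ]
 [511.4 181.3  30. ]] [620.4 197.2  30. ] [np.float64(189.9), np.float64(109.7), np.float64(188.5), np.float64(111.2)]
ring [579.62167496 137.12631647 197.01078399] off [ 3.07596957  0.76789782 12.5       ]
```

View pics/w4c.png

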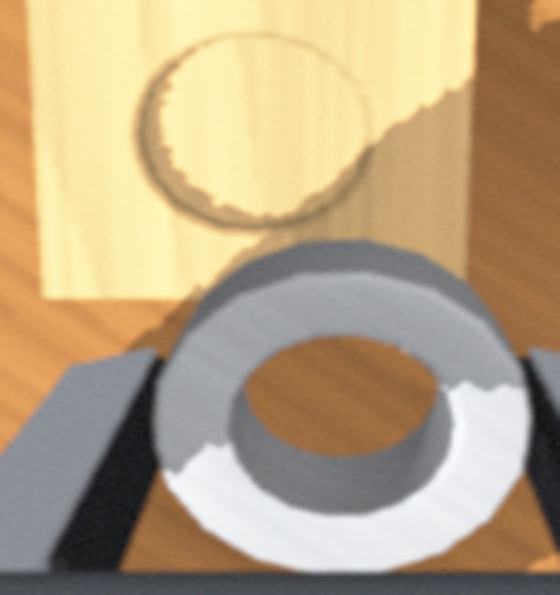

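```bash
python3 - <<'E'
from h import *
go(584,169,85,-2.458)
E
```

```text
pos [576.6 136.  184.6] yaw -2.459 t/x,y,z [-0.1331  0.4976 -0.1062] turn -0.0003 F [ 0.4  0.  -3.2] gap 50.7 t 7.25
```

```bash
python3 -m creep '[{"tx":-0.13,"ty":0.1,"tz":-0.106,"turn":0,"fingers":40},{"tx":-0.13,"ty":0.2,"tz":-0.106,"turn":0,"fingers":40},{"tx":-0.13,"ty":0.3,"tz":-0.106,"turn":0,"fingers":40},{"tx":-0.13,"ty":0.4,"tz":-0.106,"turn":0,"fingers":40},{"tx":-0.13,"ty":0.47,"tz":-0.106,"turn":0,"fingers":40},{"tx":-0.13,"ty":0.5,"tz":-0.106,"turn":0,"fingers":40},{"tx":-0.13,"ty":0.5,"tz":-0.106,"turn":0,"fingers":40}]'
python3 - <<'E'
from h import *
s,c=snap('wrist','w5');s,c=snap('scene','s5');s,c=snap('top','t5');
go(584,169,85,-2.458)
d=np.load('pics/s5.npz');f=d['frame'][:,:,::-1]
cv2.imwrite('pics/s5c.png',cv2.resize(f[190:310,340:460],None,fx=5,fy=5,interpolation=cv2.INTER_CUBIC))
E
```

```text
clock: 7.95
eef_pos: [583.4, 168.1, 83.9]
eef_rot: [-1.568, -0.002, -2.459]
wrist_force: [-0.3, 0.5, -3.0]
finger_gap: 50.4
pos [584.  168.6  85.5] yaw -2.459 t/x,y,z [-0.0012  0.0024 -0.0018] turn -0.0003 F [ 0.4 -0.7 -1.2] gap 50.2 t 8.1
```

View pics/w5.png

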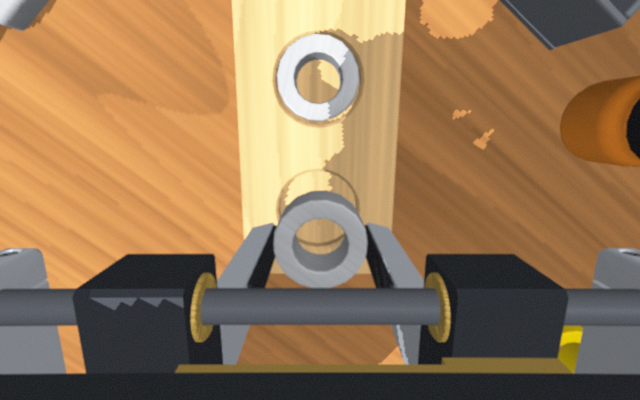

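View pics/s5c.png

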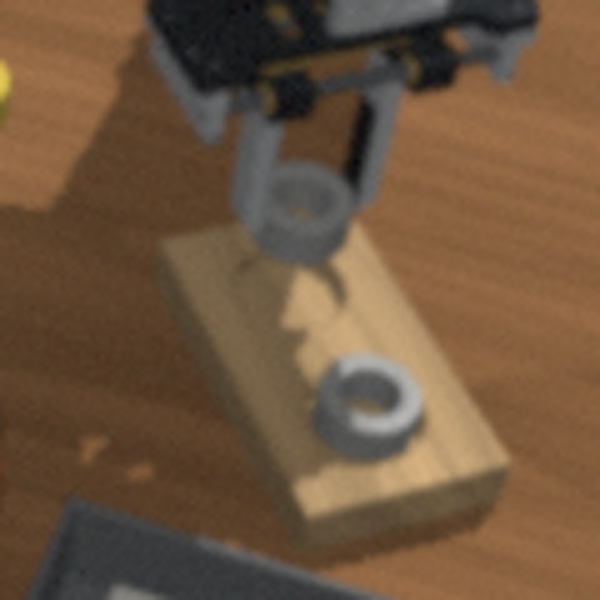

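```bash
python3 - <<'E'
from h import *
d=np.load('pics/w5.npz')
f=d['frame'][:,:,::-1]
cv2.imwrite('pics/w5c.png',cv2.resize(f[155:295,260:380],None,fx=5,fy=4.2,interpolation=cv2.INTER_CUBIC))
E
```

```text
(no output)
```

View pics/w5c.png

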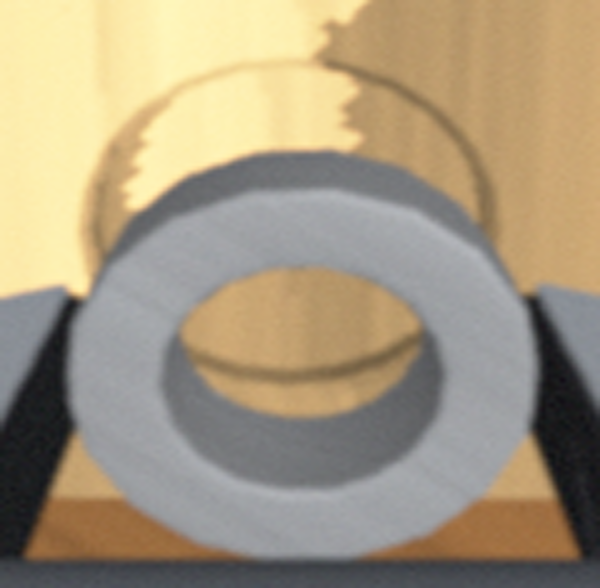

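```bash
python3 - <<'E'
from h import *
d=np.load('pics/w5.npz');M=Ro.from_euler('xyz',d['rot']).as_matrix()
h=plane(d,[(318,207.9),(260+83/5,207.9),(260+497/5,207.9),(318,155+62/4.2),(318,155+382/4.2)],30)
r=plane(d,[(320.4,244),(260+66/5,244),(260+538/5,244),(320.4,155+188/4.2),(320.4,155+560/4.2)],d['pos'][2]+12.5)
print(h.round(1),r.round(1),d['pos'])
print('ring-tcp tool',((r[0]-d['pos'])@M).round(1),'hole-ring tool',((h[0]-r[0])@M).round(1),'hole-tcp',((h[0]-d['pos'])@M).round(1))
t=np.load('pics/scene0.npz');s5=np.load('pics/s5.npz')
# scene cam: ring top crop coords ellipse
c=lambda u,v:(340+u/5,190+v/5)
print('scene ring',plane(s5,[c(305,200)],d['pos'][2]+12.5),'spare',plane(s5,[c(373,395)],46))
f=t['frame'][:,:,::-1]
cv2.imwrite('pics/s0c.png',cv2.resize(f[220:305,365:445],None,fx=7,fy=7,interpolation=cv2.INTER_CUBIC))
E
```

```text
[[586.  170.6  30. ]
 [566.9 194.2  30. ]
 [605.2 146.9  30. ]
 [608.  188.3  30. ]
 [562.9 151.9  30. ]] [[585.1 167.9  96.4]
 [569.1 187.7  96.4]
 [601.2 148.   96.4]
 [604.2 183.3  96.4]
 [564.7 151.3  96.4]] [583.39091139 168.1312425   83.86195032]
ring-tcp tool [ -1.1 -12.5   1.3] hole-ring tool [-2.5 66.4 -1.7] hole-tcp [-3.7 53.9 -0.4]
scene ring [[586.22500437 172.03146557  96.36195032]] spare [[654.96818211 230.79136574  46.        ]]
```

View pics/s0c.png

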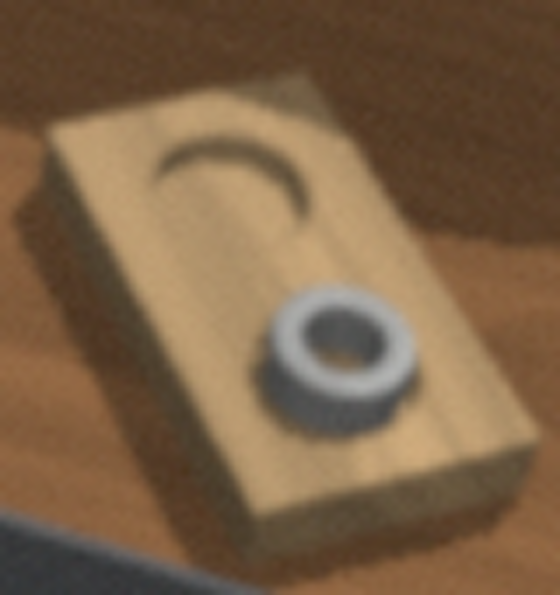

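```bash
python3 - <<'E'
from h import *
t=np.load('pics/scene0.npz');s5=np.load('pics/s5.npz');w=np.load('pics/w5.npz');M=Ro.from_euler('xyz',w['rot']).as_matrix()
c=lambda u,v:(365+u/7,220+v/7)
T=plane(t,[c(50,128),c(302,72),c(537,437),c(260,517)],30);print(T.round(1),T.mean(0).round(1),[np.linalg.norm(T[i]-T[i-1]).round(1) for i in range(4)])
y=(T[0]+T[1]-T[2]-T[3]);y/=np.linalg.norm(y);hs=T.mean(0)+45*y;print('scene hole',hs, 'spare',plane(t,[c(345,338)],46))
c5=lambda u,v:(340+u/5,190+v/5)
f=s5['frame'][:,:,::-1];cv2.imwrite('pics/s5d.png',cv2.resize(f[215:250,385:415],None,fx=16,fy=16,interpolation=cv2.INTER_CUBIC))
t5=np.load('pics/t5.npz');f=t5['frame'][:,:,::-1];cv2.imwrite('pics/t5d.png',cv2.resize(f[140:230,210:300],None,fx=6,fy=6,interpolation=cv2.INTER_CUBIC))
E
```

```text
[[578.4 100.4  30. ]
 [510.4 184.2  30. ]
 [657.6 302.2  30. ]
 [728.1 219.2  30. ]] [618.6 201.5  30. ] [np.float64(191.1), np.float64(107.9), np.float64(188.6), np.float64(108.9)]
scene hole [583.44379705 173.41716742  30.        ] spare [[652.998162  229.5703191  46.       ]]
```

View pics/s5d.png

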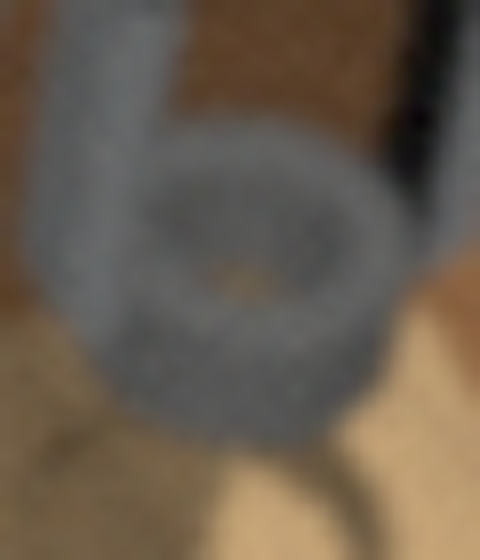

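View pics/t5d.png

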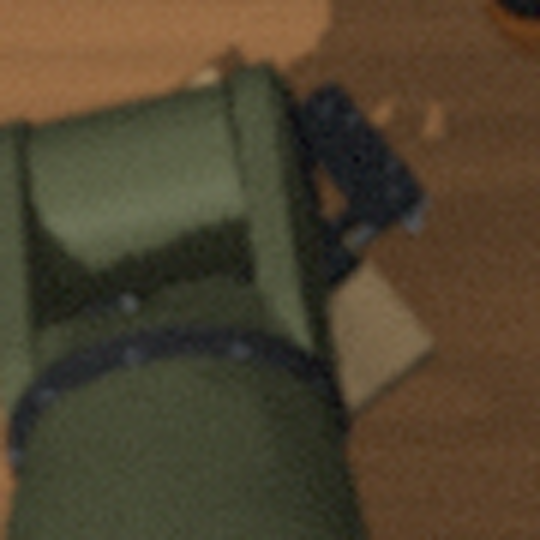

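```bash
python3 -m creep '[{"tx":-0.005,"ty":0.04,"tz":-0.011,"turn":0,"fingers":40},{"tx":-0.005,"ty":0.08,"tz":-0.011,"turn":0,"fingers":40},{"tx":-0.005,"ty":0.12,"tz":-0.011,"turn":0,"fingers":40},{"tx":-0.005,"ty":0.15,"tz":-0.011,"turn":0,"fingers":40},{"tx":-0.005,"ty":0.17,"tz":-0.011,"turn":0,"fingers":40},{"tx":-0.005,"ty":0.17,"tz":-0.011,"turn":0,"fingers":40}]'
python3 - <<'E'
from h import *
s,c=snap('wrist','w6');s,c=snap('scene','s6')
d=np.load('pics/s6.npz');f=d['frame'][:,:,::-1]
cv2.imwrite('pics/s6c.png',cv2.resize(f[215:285,365:435],None,fx=8,fy=8,interpolation=cv2.INTER_CUBIC))
d=np.load('pics/w6.npz')
f=d['frame'][:,:,::-1]
cv2.imwrite('pics/w6c.png',cv2.resize(f[155:295,250:390],None,fx=5,fy=4.2,interpolation=cv2.INTER_CUBIC))
E
```

```text
clock: 8.7
eef_pos: [583.3, 170.7, 50.7]
eef_rot: [-1.567, -0.0, -2.459]
wrist_force: [-0.5, -0.6, -1.9]
finger_gap: 50.1
```

View pics/w6c.png

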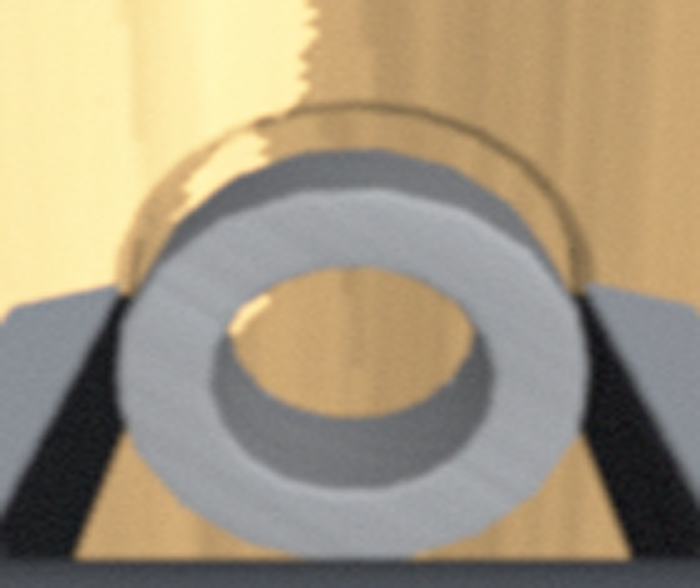

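View pics/s6c.png

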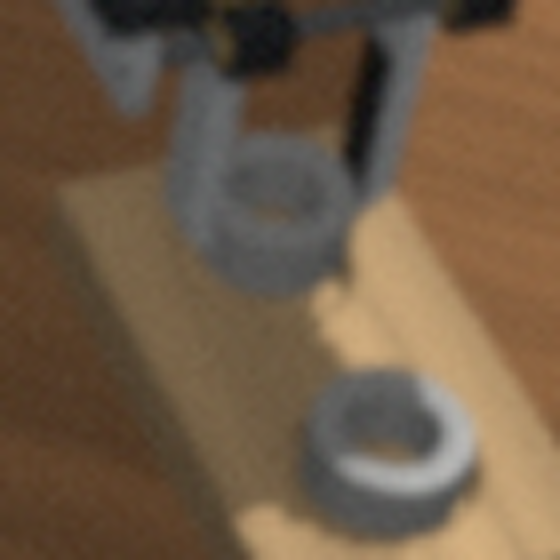

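```bash
python3 - <<'E'
from h import *
d=np.load('pics/w6.npz');M=Ro.from_euler('xyz',d['rot']).as_matrix();print(d['pos'])
c=lambda u,v:(250+u/5,155+v/4.2)
z=50.3
q=lambda p,h:((plane(d,[c(*p)],h)[0]-d['pos'])@M)[[0,2]].round(2)
print('rim far',q((355,102),30),'L',q((118,280),30),'R',q((593,285),30))
print('ring top far',q((352,188),z+12.5),'near',q((352,560),z+12.5),'L',q((116,370),z+12.5),'R',q((588,370),z+12.5),'bot far',q((352,150),z-13.5),'bore near bottom far', q((352,418),z-13.5))
E
```

```text
[583.26518891 170.72895875  50.74448098]
rim far [-30.77   1.78] L [ -3.49 -28.41] R [-2.54 32.1 ]
ring top far [-25.61   1.37] near [25.34  1.3 ] L [ -1.57 -24.19] R [-1.43 26.89] bot far [-24.98   1.39] bore near bottom far [16.1   1.34]
```

```bash
python3 -m creep '[{"tx":-0.006,"ty":0,"tz":0.002,"turn":0,"fingers":40},{"tx":-0.006,"ty":0.015,"tz":0.002,"turn":0,"fingers":40},{"tx":-0.006,"ty":0.03,"tz":0.002,"turn":0,"fingers":40},{"tx":-0.006,"ty":0.04,"tz":0.002,"turn":0,"fingers":40},{"tx":-0.006,"ty":0.05,"tz":0.002,"turn":0,"fingers":40},{"tx":-0.006,"ty":0.06,"tz":0.002,"turn":0,"fingers":40},{"tx":-0.006,"ty":0.06,"tz":0.002,"turn":0,"fingers":40}]'
python3 - <<'E'
from h import *
s,c=snap('wrist','w7')
d=np.load('pics/w7.npz')
f=d['frame'][:,:,::-1]
cv2.imwrite('pics/w7c.png',cv2.resize(f[155:295,250:390],None,fx=5,fy=4.2,interpolation=cv2.INTER_CUBIC))
E
```

```text
clock: 9.5
eef_pos: [584.7, 171.2, 39.3]
eef_rot: [-1.567, 0.001, -2.459]
wrist_force: [0.8, 1.3, -3.3]
finger_gap: 50.0
```

View pics/w7c.png

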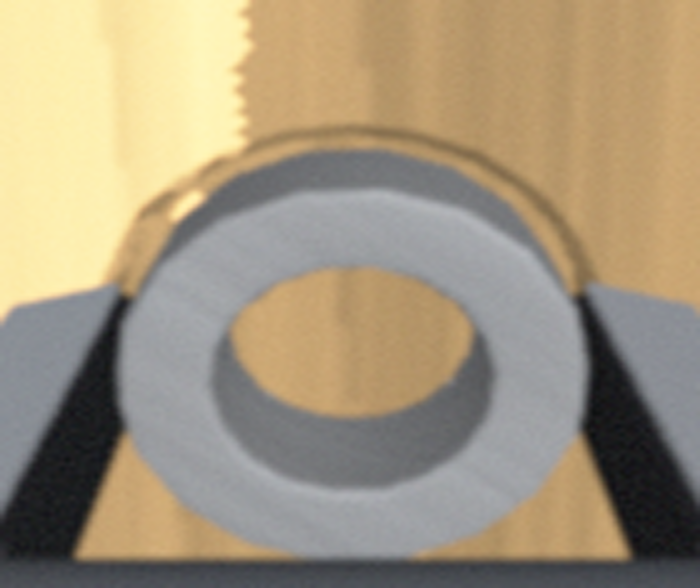

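The ring is entering the recess with an even gap and no contact force. I'll lower the last millimetres slowly.

```bash
python3 -m creep '[{"tx":-0.002,"ty":0.006,"tz":0,"turn":0,"fingers":40},{"tx":-0.002,"ty":0.012,"tz":0,"turn":0,"fingers":40},{"tx":-0.002,"ty":0.017,"tz":0,"turn":0,"fingers":40},{"tx":-0.002,"ty":0.021,"tz":0,"turn":0,"fingers":40},{"tx":-0.002,"ty":0.024,"tz":0,"turn":0,"fingers":40},{"tx":-0.002,"ty":0.024,"tz":0,"turn":0,"fingers":40}]'
python3 -m creep '[{"tx":0,"ty":0.002,"tz":0,"turn":0,"fingers":40},{"tx":0,"ty":0.004,"tz":0,"turn":0,"fingers":40},{"tx":0,"ty":0.004,"tz":0,"turn":0,"fingers":40}]'
```

```text
clock: 10.15
eef_pos: [585.1, 171.5, 34.6]
eef_rot: [-1.567, 0.001, -2.459]
wrist_force: [0.4, -0.7, -2.5]
finger_gap: 50.4
clock: 10.45
eef_pos: [585.1, 171.5, 33.8]
eef_rot: [-1.567, 0.001, -2.459]
wrist_force: [-0.1, 0.5, -2.4]
finger_gap: 50.0
```

```bash
python3 -m creep '[{"tx":0,"ty":0.002,"tz":0,"turn":0,"fingers":40},{"tx":0,"ty":0.004,"tz":0,"turn":0,"fingers":40},{"tx":0,"ty":0.004,"tz":0,"turn":0,"fingers":40}]'
```

```text
clock: 10.75
eef_pos: [585.2, 171.5, 33.7]
eef_rot: [-1.567, 0.001, -2.459]
wrist_force: [-3.8, -1.4, 6.8]
finger_gap: 50.3
```

Contact came at the expected height, with the underside at about 20 mm and +6.8 N. I'll release gently.

```bash
python3 -m creep '[{"tx":0,"ty":-0.002,"tz":0,"turn":0,"fingers":50},{"tx":0,"ty":-0.002,"tz":0,"turn":0,"fingers":52},{"tx":0,"ty":-0.002,"tz":0,"turn":0,"fingers":56},{"tx":0,"ty":-0.002,"tz":0,"turn":0,"fingers":62},{"tx":0,"ty":-0.002,"tz":0,"turn":0,"fingers":70},{"tx":0,"ty":-0.002,"tz":0,"turn":0,"fingers":70},{"tx":0,"ty":-0.002,"tz":0,"turn":0,"fingers":70}]'
python3 -m creep '[{"tx":0,"ty":-0.03,"tz":0,"turn":0,"fingers":74},{"tx":0,"ty":-0.1,"tz":0,"turn":0,"fingers":74},{"tx":0,"ty":-0.3,"tz":0,"turn":0,"fingers":74},{"tx":0,"ty":-0.5,"tz":0,"turn":0,"fingers":74},{"tx":0,"ty":-0.7,"tz":0,"turn":0,"fingers":74},{"tx":0,"ty":-0.7,"tz":0,"turn":0,"fingers":74}]'
python3 - <<'E'
from h import *
s,c=snap('wrist','w8');go(451,-244.5,145,-1.692)
E
```

```text
clock: 11.45
eef_pos: [585.2, 171.5, 34.1]
eef_rot: [-1.567, 0.001, -2.459]
wrist_force: [-0.1, -0.8, -0.4]
finger_gap: 70.1
clock: 12.05
eef_pos: [586.8, 172.4, 181.4]
eef_rot: [-1.562, 0.01, -2.459]
wrist_force: [0.0, 0.0, 0.4]
finger_gap: 74.2
pos [585.8 172.1 178.1] yaw -2.459 t/x,y,z [1.8383 0.1609 1.1899] turn -0.2441 F [ 0.2 -0.8  0.2] gap 74.3 t 12.1
```

View pics/w8.png

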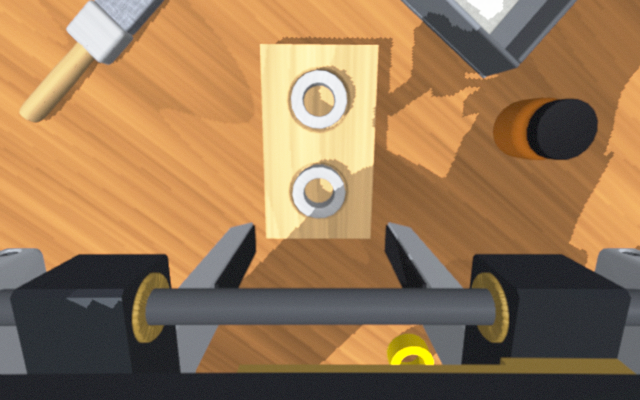

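Both rings stand in their recesses, the spare at (319,99) and the placed one at (320,191). A quick check that the placed ring is flat, using the depth picture:

```bash
python3 - <<'E'
from h import *
d=np.load('pics/w8.npz')
f=d['frame'][:,:,::-1]
cv2.imwrite('pics/w8c.png',cv2.resize(f[60:225,270:370],None,fx=5,fy=3.6,interpolation=cv2.INTER_CUBIC))
print('heights spare',depthpt(d,[(319+22*a,99+22*b) for a,b in((1,0),(-1,0),(0,1),(0,-1))])[:,2].round(1))
print('heights ring',depthpt(d,[(320+20*a,191+20*b) for a,b in((1,0),(-1,0),(0,1),(0,-1))])[:,2].round(1))
E
```

```text
heights spare [47.2 46.3 47.2 47.2]
heights ring [46.7 47.5 47.8 47.8]
```

View pics/w8c.png

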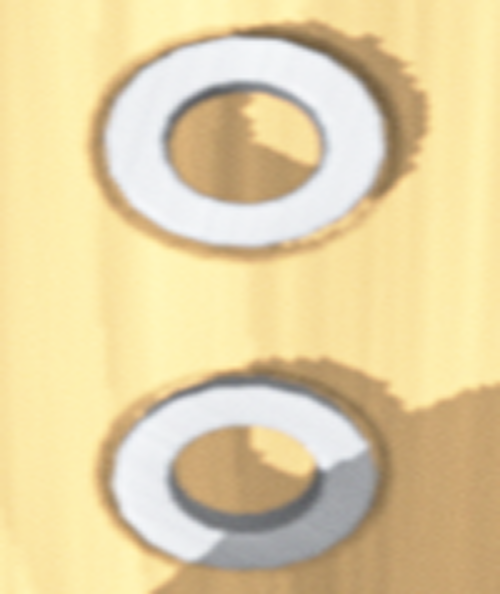

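```bash
python3 -m creep '[{"tx":0.2,"ty":0,"tz":0.1,"turn":-0.04,"fingers":60},{"tx":0.4,"ty":0,"tz":0.25,"turn":-0.08,"fingers":60},{"tx":0.6,"ty":0,"tz":0.4,"turn":-0.12,"fingers":60},{"tx":0.8,"ty":0,"tz":0.5,"turn":-0.16,"fingers":60},{"tx":1,"ty":0,"tz":0.65,"turn":-0.2,"fingers":60},{"tx":1,"ty":0,"tz":0.65,"turn":-0.244,"fingers":60},{"tx":1,"ty":0,"tz":0.65,"turn":-0.244,"fingers":60}]'
python3 - <<'E'
from h import *
go(449,-244.5,150,-1.692)
E
```

```text
clock: 12.8
eef_pos: [512.1, -55.9, 177.3]
eef_rot: [-1.562, 0.0, -1.692]
wrist_force: [-0.8, 0.5, -0.3]
finger_gap: 59.8
pos [512.1 -55.9 177.3] yaw -1.692 t/x,y,z [ 0.9743  0.1347 -0.2   ] turn -0.0001 F [-0.8  0.5 -0.3] gap 59.8 t 12.8
```

```bash
python3 -m creep '[{"tx":0.2,"ty":0.03,"tz":-0.05,"turn":0,"fingers":60},{"tx":0.45,"ty":0.06,"tz":-0.1,"turn":0,"fingers":60},{"tx":0.7,"ty":0.1,"tz":-0.2,"turn":0,"fingers":60},{"tx":0.9,"ty":0.15,"tz":-0.2,"turn":0,"fingers":60},{"tx":0.975,"ty":0.18,"tz":-0.2,"turn":0,"fingers":60},{"tx":0.975,"ty":0.18,"tz":-0.2,"turn":0,"fingers":60},{"tx":0.975,"ty":0.18,"tz":-0.2,"turn":0,"fingers":60}]'
python3 - <<'E'
from h import *
s,c=snap('wrist','w9');go(449,-244.5,150,-1.692)
E
```

```text
clock: 13.5
eef_pos: [449.5, -243.5, 140.8]
eef_rot: [-1.563, 0.001, -1.694]
wrist_force: [0.5, 0.2, 1.9]
finger_gap: 60.2
pos [ 449.7 -243.2  141.1] yaw -1.692 t/x,y,z [ 0.0067 -0.0447 -0.0023] turn -0.0001 F [-0.8  0.4 -0.4] gap 59.8 t 13.55
```

View pics/w9.png

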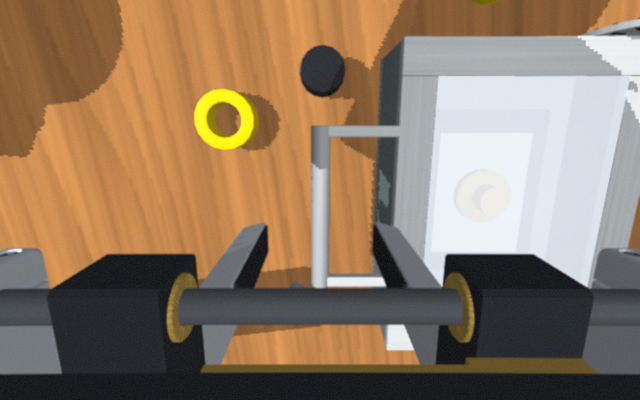

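The bar sits at column 320, rows 126–283, parallel to the tool's x axis and centred between the fingers. The loupe is at (322,70), clear of them.

```bash
python3 - <<'E'
from h import *
d=np.load('pics/w9.npz');M=Ro.from_euler('xyz',d['rot']).as_matrix()
b=plane(d,[(320,128),(319.5,284)],82);print(b.round(1),b.mean(0).round(1),np.linalg.norm(b[0]-b[1]))
for p in [*b,b.mean(0)]:print(((p-d['pos'])@M).round(1))
go(449.5,-244.5,62,-1.692)
E
```

```text
[[ 458.5 -184.    82. ]
 [ 443.1 -304.    82. ]] [ 450.8 -244.    82. ] 120.94557031323924
[-60.   58.9   1.1]
[60.9 58.8  0.5]
[ 0.4 58.8  0.8]
pos [ 449.7 -243.2  141.1] yaw -1.692 t/x,y,z [ 0.0067  0.3953 -0.0036] turn -0.0001 F [-0.8  0.4 -0.4] gap 59.8 t 13.55
```

```bash
python3 -m creep '[{"tx":0,"ty":0.1,"tz":0,"turn":0,"fingers":60},{"tx":0,"ty":0.2,"tz":0,"turn":0,"fingers":60},{"tx":0,"ty":0.3,"tz":0,"turn":0,"fingers":60},{"tx":0,"ty":0.36,"tz":0,"turn":0,"fingers":60},{"tx":0,"ty":0.4,"tz":0,"turn":0,"fingers":60},{"tx":0,"ty":0.4,"tz":0,"turn":0,"fingers":60}]'
python3 -m creep '[{"tx":0,"ty":0,"tz":0,"turn":0,"fingers":40},{"tx":0,"ty":0,"tz":0,"turn":0,"fingers":26},{"tx":0,"ty":0,"tz":0,"turn":0,"fingers":18},{"tx":0,"ty":0,"tz":0,"turn":0,"fingers":14},{"tx":0,"ty":0,"tz":0,"turn":0,"fingers":10},{"tx":0,"ty":0,"tz":0,"turn":0,"fingers":5},{"tx":0,"ty":0,"tz":0,"turn":0,"fingers":5},{"tx":0,"ty":0,"tz":0,"turn":0,"fingers":5}]' 25
```

```text
clock: 14.15
eef_pos: [450.5, -242.6, 60.7]
eef_rot: [-1.563, 0.001, -1.692]
wrist_force: [0.8, -0.2, -0.5]
finger_gap: 59.8
clock: 14.95
eef_pos: [450.3, -242.6, 60.7]
eef_rot: [-1.563, 0.001, -1.692]
wrist_force: [-2.3, 0.9, 2.6]
finger_gap: 13.4
```

```bash
cat >> h.py <<'E'
P0=np.array([450.4,-242.6,60.7]); PSI=-0.1205
def arc(degs,r=235.,h=4.,dz=0):
    s=monitor.read_state(); R=Ro.from_euler('xyz',s['eef_rot']).as_matrix()
    d=s['eef_pos']-P0; ax=d@np.array([np.cos(PSI),np.sin(PSI),0])
    print('now angle est', np.degrees(np.arcsin(np.clip((d[2]+h)/np.hypot(r,h),-1,1))-np.arctan2(h,r)).round(2),'from x',np.degrees(np.arccos(np.clip((r-ax)/np.hypot(r,h),-1,1))-np.arctan2(h,r)).round(2),'pos',s['eef_pos'].round(1),'F',s['wrist_force'].round(1),'gap',round(s['finger_gap'],1),s['clock'])
    for g in degs:
        a=np.radians(g); ux=r*(1-np.cos(a))+h*np.sin(a); uz=r*np.sin(a)-h*(1-np.cos(a))
        T=P0+[ux*np.cos(PSI),ux*np.sin(PSI),uz+dz]
        print(g,(R.T@(T-s['eef_pos'])/200).round(3))
E
python3 - <<'E'
from h import *
arc([2,5,8,11,14,17,20])
E
```

```text
now angle est 0.01 from x -0.98 pos [ 450.3 -242.6   60.7] F [-2.3  0.9  2.6] gap 13.4 14.95
2 [-0.    -0.041  0.002]
5 [-0.    -0.102  0.007]
8 [-0.    -0.163  0.016]
11 [-0.    -0.223  0.027]
14 [-0.    -0.283  0.042]
17 [-0.001 -0.342  0.06 ]
20 [-0.001 -0.4    0.081]
```

```bash
python3 -m creep '[{"tx":0,"ty":-0.02,"tz":0.001,"turn":0,"fingers":5},{"tx":0,"ty":-0.041,"tz":0.002,"turn":0,"fingers":5},{"tx":0,"ty":-0.07,"tz":0.004,"turn":0,"fingers":5},{"tx":0,"ty":-0.102,"tz":0.007,"turn":0,"fingers":5},{"tx":0,"ty":-0.132,"tz":0.011,"turn":0,"fingers":5},{"tx":0,"ty":-0.163,"tz":0.016,"turn":0,"fingers":5},{"tx":0,"ty":-0.163,"tz":0.016,"turn":0,"fingers":5}]'
python3 - <<'E'
from h import *
arc([11,14,17,20,23,26,29,32])
E
```

```text
clock: 15.65
eef_pos: [453.1, -243.0, 94.1]
eef_rot: [-1.564, 0.001, -1.692]
wrist_force: [-3.5, -0.9, -1.9]
finger_gap: 13.1
now angle est 8.19 from x 7.88 pos [ 453.1 -243.    94.1] F [-3.5 -0.9 -1.9] gap 13.1 15.65
11 [-0.    -0.057  0.012]
14 [-0.    -0.116  0.027]
17 [-0.    -0.175  0.045]
20 [-0.001 -0.233  0.066]
23 [-0.001 -0.29   0.089]
26 [-0.001 -0.345  0.116]
29 [-0.001 -0.399  0.146]
32 [-0.001 -0.451  0.179]
```

Forces are small and the cover is following the arc. I'll continue.

```bash
python3 -m creep '[{"tx":0,"ty":-0.028,"tz":0.006,"turn":0,"fingers":5},{"tx":0,"ty":-0.057,"tz":0.012,"turn":0,"fingers":5},{"tx":0,"ty":-0.087,"tz":0.019,"turn":0,"fingers":5},{"tx":0,"ty":-0.116,"tz":0.027,"turn":0,"fingers":5},{"tx":0,"ty":-0.175,"tz":0.045,"turn":0,"fingers":5},{"tx":0,"ty":-0.233,"tz":0.066,"turn":0,"fingers":5},{"tx":0,"ty":-0.29,"tz":0.089,"turn":0,"fingers":5},{"tx":0,"ty":-0.345,"tz":0.116,"turn":0,"fingers":5},{"tx":0,"ty":-0.399,"tz":0.146,"turn":0,"fingers":5},{"tx":0,"ty":-0.451,"tz":0.179,"turn":0,"fingers":5},{"tx":0,"ty":-0.451,"tz":0.179,"turn":0,"fingers":5}]'
python3 - <<'E'
from h import *
arc([35,38,41,44,47,50,53,56,58])
E
```

```text
clock: 16.75
eef_pos: [487.1, -247.3, 186.9]
eef_rot: [-1.566, 0.001, -1.692]
wrist_force: [-22.6, 2.6, 11.3]
finger_gap: 13.3
now angle est 32.65 from x 31.63 pos [ 487.1 -247.3  186.9] F [-22.6   2.6  11.3] gap 13.3 16.75
35 [-0.001 -0.039  0.039]
38 [-0.001 -0.088  0.077]
41 [-0.001 -0.135  0.117]
44 [-0.001 -0.179  0.159]
47 [-0.001 -0.221  0.204]
50 [-0.001 -0.261  0.251]
53 [-0.001 -0.298  0.3  ]
56 [-0.001 -0.333  0.351]
58 [-0.001 -0.355  0.386]
```

```bash
python3 -m creep '[{"tx":0,"ty":0,"tz":0,"turn":0,"fingers":5},{"tx":0,"ty":0,"tz":0,"turn":0,"fingers":5}]'
python3 - <<'E'
from h import *
arc([35])
E
```

```text
clock: 16.95
eef_pos: [487.3, -247.3, 187.5]
eef_rot: [-1.565, 0.0, -1.692]
wrist_force: [-3.7, -0.4, -0.2]
finger_gap: 13.0
now angle est 32.85 from x 31.72 pos [ 487.3 -247.3  187.5] F [-3.7 -0.4 -0.2] gap 13.0 16.95
35 [-0.001 -0.036  0.038]
```

```bash
cat >> h.py <<'E'
def rel(a0,degs,r=235.,h=4.):
    s=monitor.read_state(); R=Ro.from_euler('xyz',s['eef_rot']).as_matrix()
    def P(g):
        a=np.radians(g); ux=r*(1-np.cos(a))+h*np.sin(a); return np.array([ux*np.cos(PSI),ux*np.sin(PSI),r*np.sin(a)-h*(1-np.cos(a))])
    for g in degs: print(g,(R.T@(P(g)-P(a0))/200).round(3))
E
python3 - <<'E'
from h import *
rel(32,[34,36,38,40,42,44])
E
```

```text
34 [-0.    -0.034  0.023]
36 [-0.    -0.067  0.047]
38 [-0.    -0.099  0.073]
40 [-0.    -0.13   0.099]
42 [-0.    -0.161  0.127]
44 [-0.    -0.19   0.156]
```

```bash
python3 -m creep '[{"tx":0,"ty":-0.017,"tz":0.011,"turn":0,"fingers":5},{"tx":0,"ty":-0.034,"tz":0.023,"turn":0,"fingers":5},{"tx":0,"ty":-0.051,"tz":0.035,"turn":0,"fingers":5},{"tx":0,"ty":-0.067,"tz":0.047,"turn":0,"fingers":5},{"tx":0,"ty":-0.083,"tz":0.06,"turn":0,"fingers":5},{"tx":0,"ty":-0.099,"tz":0.073,"turn":0,"fingers":5},{"tx":0,"ty":-0.115,"tz":0.086,"turn":0,"fingers":5},{"tx":0,"ty":-0.13,"tz":0.099,"turn":0,"fingers":5},{"tx":0,"ty":-0.13,"tz":0.099,"turn":0,"fingers":5}]'
python3 - <<'E'
from h import *
arc([])
s,c=snap('wrist','w10'); s,c=snap('scene','s10')
f=c['frame'][:,:,::-1]
cv2.imwrite('pics/s10c.png',cv2.resize(f[110:250,180:340],None,fx=5,fy=4.2,interpolation=cv2.INTER_CUBIC))
E
```

```text
clock: 17.85
eef_pos: [506.8, -249.7, 214.7]
eef_rot: [-1.566, 0.0, -1.692]
wrist_force: [-9.0, 2.0, 6.6]
finger_gap: 13.2
now angle est 41.27 from x 39.76 pos [ 506.8 -249.7  214.7] F [-9.   2.   6.6] gap 13.2 17.85
```

View pics/s10c.png

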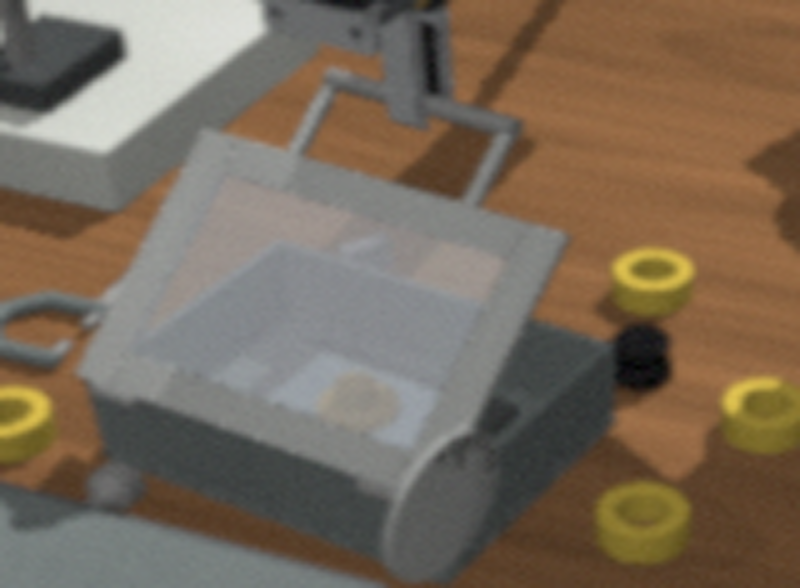

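View pics/w10.png

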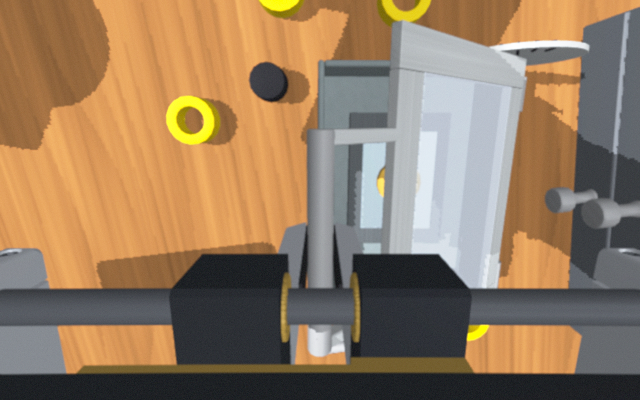

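```bash
python3 - <<'E'
from h import *
rel(40.2,[41,42,43,44,45,46,47,48,49,50])
E
```

```text
41 [-0.    -0.012  0.011]
42 [-0.    -0.027  0.025]
43 [-0.    -0.042  0.039]
44 [-0.    -0.057  0.053]
45 [-0.    -0.071  0.068]
46 [-0.    -0.085  0.083]
47 [-0.    -0.099  0.098]
48 [-0.    -0.112  0.114]
49 [-0.    -0.126  0.129]
50 [-0.    -0.139  0.145]
```

```bash
python3 -m creep '[{"tx":0,"ty":-0.013,"tz":0.009,"turn":0,"fingers":5},{"tx":0,"ty":-0.029,"tz":0.022,"turn":0,"fingers":5},{"tx":0,"ty":-0.044,"tz":0.036,"turn":0,"fingers":5},{"tx":0,"ty":-0.059,"tz":0.05,"turn":0,"fingers":5},{"tx":0,"ty":-0.073,"tz":0.065,"turn":0,"fingers":5},{"tx":0,"ty":-0.087,"tz":0.08,"turn":0,"fingers":5},{"tx":0,"ty":-0.101,"tz":0.095,"turn":0,"fingers":5},{"tx":0,"ty":-0.114,"tz":0.111,"turn":0,"fingers":5},{"tx":0,"ty":-0.128,"tz":0.126,"turn":0,"fingers":5},{"tx":0,"ty":-0.141,"tz":0.142,"turn":0,"fingers":5},{"tx":0,"ty":-0.141,"tz":0.142,"turn":0,"fingers":5}]'
python3 - <<'E'
from h import *
arc([])
rel(49.6,[50,51,52,53,54,55,56,57,58])
E
```

```text
clock: 19.05
eef_pos: [534.9, -253.3, 243.6]
eef_rot: [-1.566, -0.0, -1.692]
wrist_force: [-6.7, -0.9, 5.3]
finger_gap: 12.7
now angle est 51.69 from x 49.42 pos [ 534.9 -253.3  243.6] F [-6.7 -0.9  5.3] gap 12.7 19.05
50 [ 0.    -0.005  0.006]
51 [-0.    -0.018  0.022]
52 [-0.    -0.03   0.039]
53 [-0.    -0.042  0.055]
54 [-0.    -0.054  0.072]
55 [-0.    -0.066  0.089]
56 [-0.    -0.077  0.106]
57 [-0.    -0.088  0.124]
58 [-0.    -0.099  0.141]
```

```bash
python3 - <<'E'
from h import *
s,c=snap('scene','s11')
f=c['frame'][:,:,::-1]
cv2.imwrite('pics/s11c.png',cv2.resize(f[115:245,185:320],None,fx=5.9,fy=4.6,interpolation=cv2.INTER_CUBIC))
f=np.load('pics/scene0.npz')['frame'][:,:,::-1]
cv2.imwrite('pics/s0d.png',cv2.resize(f[115:245,185:320],None,fx=5.9,fy=4.6,interpolation=cv2.INTER_CUBIC))
E
```

```text
(no output)
```

View pics/s11c.png

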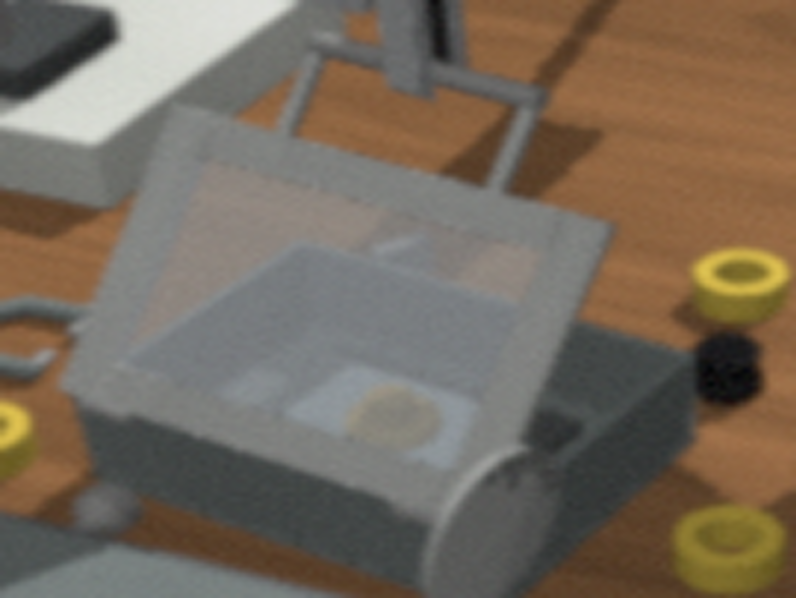

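View pics/s0d.png

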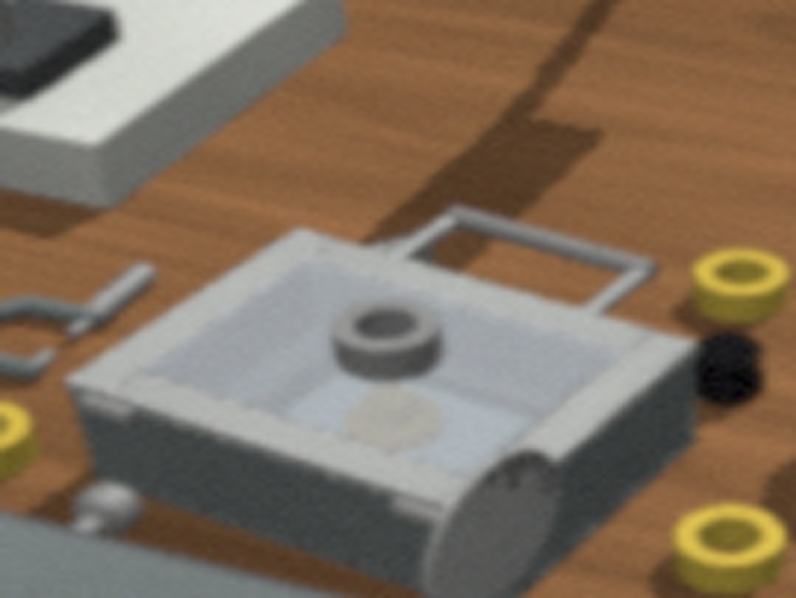

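```bash
cat >> h.py <<'E'
HX=np.array([682.8,-272.0,75.]); EX=np.array([np.cos(PSI),np.sin(PSI),0]); EY=np.array([-np.sin(PSI),np.cos(PSI),0])
def vplane(d,uv,y):
    R,t=cam(d);o=-R.T@t; a=plane(d,[uv],0)[0]; r=a-o
    k=((HX-o)@EY+y)/(r@EY); p=o+k*r-HX; return np.array([p@EX,p[2]])
def ang(d,c,pts):
    d0=np.load('pics/scene0.npz')
    for n,y,u0,u1 in pts:
        a,b=vplane(d0,c(*u0),y),vplane(d,c(*u1),y)
        nom={'c':np.array([-180,8.]),'b':np.array([-235,4.])}[n]
        bc=b-(a-nom)
        A=lambda p:np.degrees(np.arctan2(p[1],-p[0])-np.arctan2(nom[1],-nom[0])).round(2)
        print(n,y,'shut',a.round(1),'now',b.round(1),'r',np.hypot(*b).round(1),'angle raw',A(b),'corrected',A(bc),'r',np.hypot(*bc).round(1))
E
python3 - <<'E'
from h import *
d=np.load('pics/s11.npz')
c=lambda u,v:(185+u/5.9,115+v/4.6)
ang(d,c,[('c',-120,(300,229),(173,105)),('c',120,(698,343),(616,228)),('b',-60,(457,212),(318,43)),('b',60,(655,266),(546,97))])
E
```

```text
c -120 shut [-186.2    1.7] now [-114.1  139.1] r 179.9 angle raw 48.08 corrected 50.88 r 181.0
c 120 shut [-187.2    0.3] now [-118.5  132.4] r 177.7 angle raw 45.62 corrected 48.98 r 178.9
b -60 shut [-243.1    1.7] now [-153.2  179.2] r 235.7 angle raw 48.5 corrected 50.4 r 232.4
b 60 shut [-246.3   -0.9] now [-159.3  176.5] r 237.8 angle raw 46.97 corrected 49.84 r 234.1
```

Corrected scene angles average about 50°, which fits the arm-based values. I'll continue to about 58°.

```bash
python3 -m creep '[{"tx":0,"ty":-0.007,"tz":0.005,"turn":0,"fingers":5},{"tx":0,"ty":-0.02,"tz":0.021,"turn":0,"fingers":5},{"tx":0,"ty":-0.032,"tz":0.037,"turn":0,"fingers":5},{"tx":0,"ty":-0.044,"tz":0.053,"turn":0,"fingers":5},{"tx":0,"ty":-0.056,"tz":0.07,"turn":0,"fingers":5},{"tx":0,"ty":-0.068,"tz":0.087,"turn":0,"fingers":5},{"tx":0,"ty":-0.079,"tz":0.104,"turn":0,"fingers":5},{"tx":0,"ty":-0.09,"tz":0.121,"turn":0,"fingers":5},{"tx":0,"ty":-0.101,"tz":0.138,"turn":0,"fingers":5},{"tx":0,"ty":-0.101,"tz":0.138,"turn":0,"fingers":5}]'
python3 -m creep '[{"tx":0,"ty":0,"tz":0,"turn":0,"fingers":5},{"tx":0,"ty":0,"tz":0,"turn":0,"fingers":5}]'
python3 - <<'E'
from h import *
arc([])
s,c=snap('scene','s12'); 
f=c['frame'][:,:,::-1]
cv2.imwrite('pics/s12c.png',cv2.resize(f[105:235,185:320],None,fx=5.9,fy=4.6,interpolation=cv2.INTER_CUBIC))
s,c=snap('wrist','w12')
E
```

```text
clock: 20.1
eef_pos: [562.3, -256.7, 264.3]
eef_rot: [-1.565, -0.001, -1.692]
wrist_force: [-4.8, -2.0, 3.3]
finger_gap: 13.5
clock: 20.3
eef_pos: [562.3, -256.7, 264.3]
eef_rot: [-1.565, -0.001, -1.692]
wrist_force: [-2.6, -1.6, 1.0]
finger_gap: 13.5
now angle est 61.09 from x 57.7 pos [ 562.3 -256.7  264.3] F [-2.6 -1.6  1. ] gap 13.5 20.3
```

View pics/s12c.png

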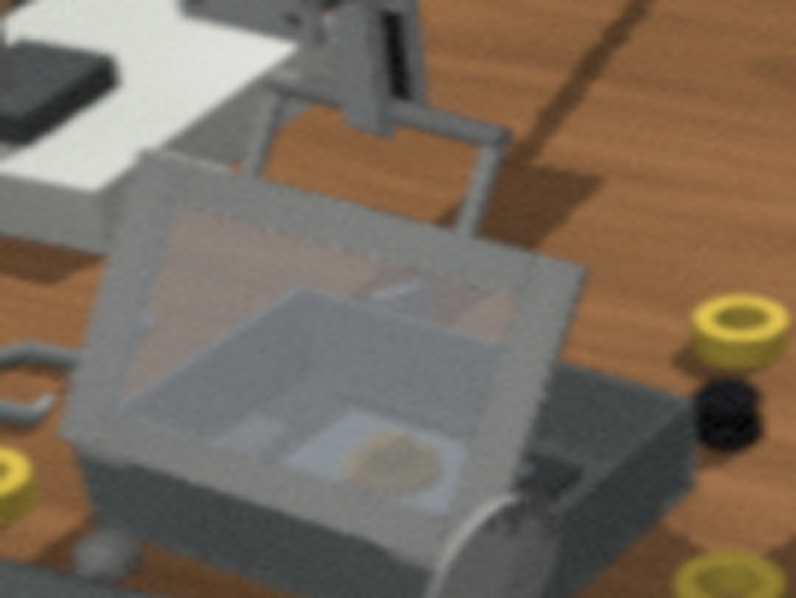

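View pics/w12.png

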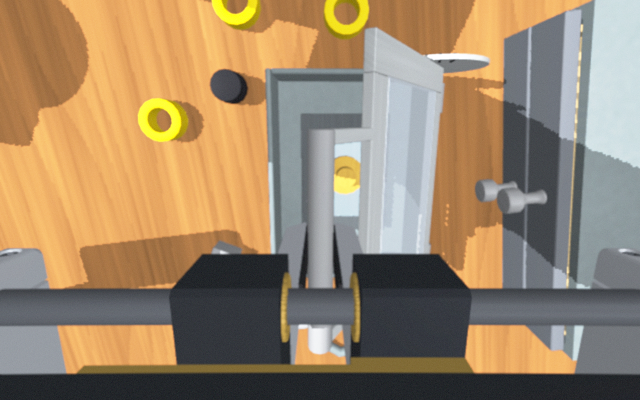

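```bash
cat >> h.py <<'E'
def cplane(d,quad,skip=None):
    m=np.zeros((400,640),np.uint8); cv2.fillPoly(m,[np.int32(np.round(quad))],1); m=cv2.erode(m,np.ones((5,5)))
    if skip is not None: cv2.circle(m,tuple(map(int,skip)),16,0,-1)
    v,u=np.nonzero(m); ok=d['range_z'][v,u]>0; X=depthpt(d,np.c_[u,v][ok])
    for it in range(8):
        c=np.median(X,0) if it==0 else X.mean(0); n=np.linalg.svd(X-X.mean(0),full_matrices=False)[2][2]; n*=np.sign(n[2]); r=(X-X.mean(0))@n
        X=X[abs(r)<max(2.0*r.std(),1.5)]
    print('n',n.round(4),'pts',len(X),'rms',r.std().round(2),'tilt',np.degrees(np.arctan2(-n@EX,n[2])).round(2),'along y',np.degrees(n@EY).round(2),'ctr',X.mean(0).round(1)); return n
E
python3 - <<'E'
from h import *
d=np.load('pics/s12.npz')
c0=lambda u,v:(185+u/5.9,115+v/4.6); c=lambda u,v:(185+u/5.9,105+v/4.6)
d0=np.load('pics/scene0.npz')
for n,y,u0,u1 in [('c',-120,(300,229),(142,152)),('c',120,(698,343),(587,267)),('b',-60,(457,212),(270,84)),('b',60,(655,266),(509,133))]:
    ang(d,lambda u,v:(u,v),[(n,y,c0(*u0),c(*u1))])
cplane(d0,[c0(300,229),c0(698,343),c0(540,440),c0(440,505),c0(70,380)],c0(390,370))
cplane(d,[c(142,153),c(587,267),c(500,490),c(430,565),c(62,430)])
e=np.load('pics/s11.npz'); cplane(e,[c0(173,105),c0(614,228),c0(520,440),c0(430,515),c0(62,385)])
e=np.load('pics/s12.npz')
E
```

```text
c -120 shut [-186.2    1.7] now [-94.3 149.4] r 176.6 angle raw 55.2 corrected 57.97 r 178.8
c 120 shut [-187.2    0.3] now [-96.2 151.2] r 179.2 angle raw 54.98 corrected 58.19 r 182.1
b -60 shut [-243.1    1.7] now [-121.4  198.8] r 233.0 angle raw 57.63 corrected 59.65 r 230.9
b 60 shut [-246.3   -0.9] now [-131.9  197.9] r 237.9 angle raw 55.34 corrected 58.29 r 236.0
n [1.e-03 3.e-04 1.e+00] pts 1717 rms 1.17 tilt -0.05 along y 0.02 ctr [ 598.6 -260.    83.5]
n [ 0.8394 -0.1037  0.5336] pts 3860 rms 1.3 tilt -57.75 along y -0.12 ctr [ 641.3 -258.   158.7]
n [ 0.7553 -0.0934  0.6487] pts 3900 rms 1.36 tilt -49.56 along y -0.11 ctr [ 631.3 -257.6  150. ]
```

The depth-plane fit reads −0.05° when shut and 57.75° now. The bar's x position gives 57.7°, so about 2.25° more is needed.

```bash
python3 - <<'E'
from h import *
rel(57.75,[58.5,59.25,60])
E
```

```text
58.5 [ 0.    -0.008  0.013]
59.25 [ 0.    -0.015  0.027]
60 [ 0.    -0.023  0.04 ]
```

```bash
python3 -m creep '[{"tx":0,"ty":-0.005,"tz":0.007,"turn":0,"fingers":5},{"tx":0,"ty":-0.009,"tz":0.013,"turn":0,"fingers":5},{"tx":0,"ty":-0.013,"tz":0.02,"turn":0,"fingers":5},{"tx":0,"ty":-0.017,"tz":0.027,"turn":0,"fingers":5},{"tx":0,"ty":-0.021,"tz":0.034,"turn":0,"fingers":5},{"tx":0,"ty":-0.025,"tz":0.04,"turn":0,"fingers":5},{"tx":0,"ty":-0.025,"tz":0.04,"turn":0,"fingers":5},{"tx":0,"ty":-0.025,"tz":0.04,"turn":0,"fingers":5},{"tx":0,"ty":-0.025,"tz":0.04,"turn":0,"fingers":5}]'
python3 - <<'E'
from h import *
arc([])
s,c=snap('scene','s13'); s,_=snap('wrist','w13')
f=c['frame'][:,:,::-1]
cv2.imwrite('pics/s13c.png',cv2.resize(f[105:235,185:320],None,fx=5.9,fy=4.6,interpolation=cv2.INTER_CUBIC))
d=np.load('pics/s13.npz');c=lambda u,v:(185+u/5.9,105+v/4.6)
cplane(d,[c(136,150),c(577,265),c(497,490),c(430,565),c(62,430)])
E
```

```text
clock: 21.3
eef_pos: [570.2, -257.6, 269.2]
eef_rot: [-1.565, -0.001, -1.692]
wrist_force: [-0.9, -3.2, -2.6]
finger_gap: 13.4
now angle est 63.74 from x 59.93 pos [ 570.2 -257.6  269.2] F [-0.9 -3.2 -2.6] gap 13.4 21.3
n [ 0.8599 -0.1056  0.4994] pts 3725 rms 1.21 tilt -60.04 along y -0.08 ctr [ 644.3 -258.5  160.9]
```

View pics/s13c.png

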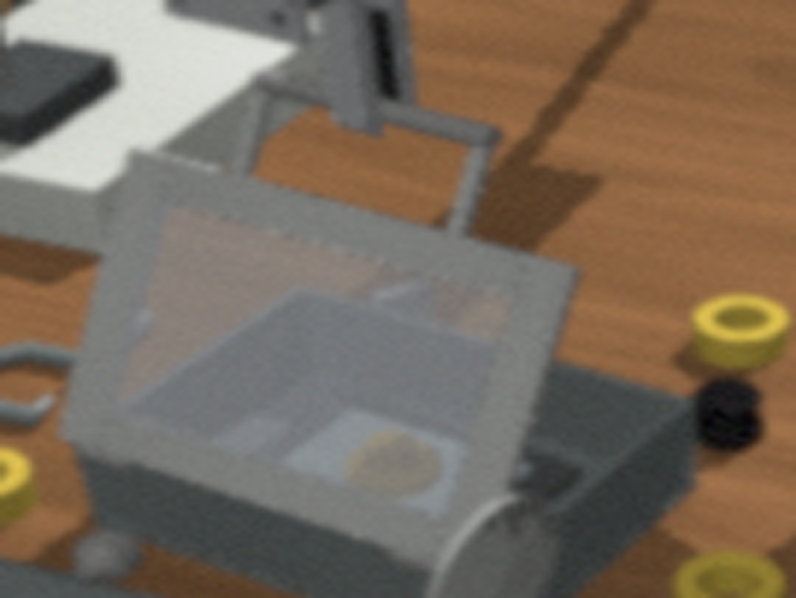

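View pics/w13.png

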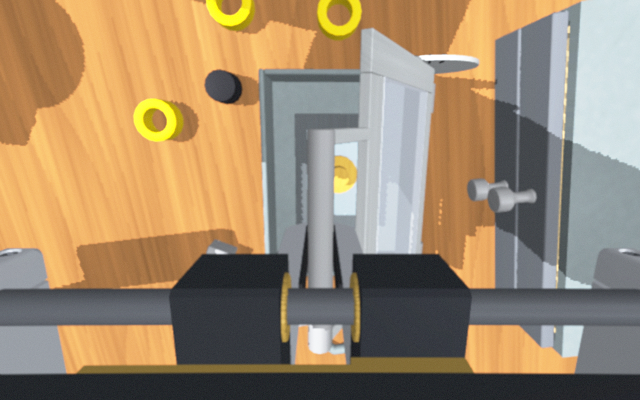

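Depth plane 60.04°, arm x 59.93°. I'll firm the grip, hold for a second and recheck.

```bash
python3 -m creep '[{"tx":0,"ty":0,"tz":0,"turn":0,"fingers":5},{"tx":0,"ty":0,"tz":0,"turn":0,"fingers":5},{"tx":0,"ty":0,"tz":0,"turn":0,"fingers":5},{"tx":0,"ty":0,"tz":0,"turn":0,"fingers":5},{"tx":0,"ty":0,"tz":0,"turn":0,"fingers":5},{"tx":0,"ty":0,"tz":0,"turn":0,"fingers":5},{"tx":0,"ty":0,"tz":0,"turn":0,"fingers":5},{"tx":0,"ty":0,"tz":0,"turn":0,"fingers":5},{"tx":0,"ty":0,"tz":0,"turn":0,"fingers":5},{"tx":0,"ty":0,"tz":0,"turn":0,"fingers":5}]' 35
python3 - <<'E'
from h import *
arc([])
s,_=snap('scene','s14');s,_=snap('top','t14'); print(np.abs(s['qd']).max())
d=np.load('pics/s14.npz');c=lambda u,v:(185+u/5.9,105+v/4.6)
cplane(d,[c(136,150),c(577,265),c(497,490),c(430,565),c(62,430)])
E
```

```text
clock: 22.4
eef_pos: [570.2, -257.7, 269.2]
eef_rot: [-1.565, -0.001, -1.692]
wrist_force: [-0.3, -3.8, -2.6]
finger_gap: 12.9
now angle est 63.74 from x 59.93 pos [ 570.2 -257.7  269.2] F [-0.3 -3.8 -2.6] gap 12.9 22.4
0.0010142800744857292
n [ 0.8601 -0.106   0.499 ] pts 3757 rms 1.27 tilt -60.07 along y -0.11 ctr [ 644.4 -257.7  160.6]
```

View pics/s14.png

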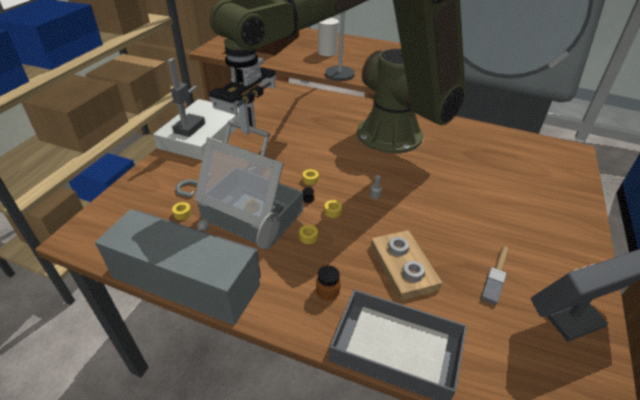

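The cover is held steady at 60°. Both rings sit flat in the tray, at (399,245) and (413,270), and everything else is where it started. Handing in.

```bash
python3 -c "
from cell import manip; print(manip.sign_off())"
```

```text
the job is handed in; nothing more can be done
None
```

I moved the steel ring from the cover into the tray's empty recess. Then I raised the cover by its bar to 60° and handed in at about 22 s with it still gripped at 35 N.

- **Ring:** the depth picture put its top at 47–48 mm, level with the spare ring, so it is seated flat. It touched down with about 7 N and was released without visibly moving. By eye in the last scene picture, the spare ring and the other items were where they began; I did not measure them.
- **Cover angle:** after a one-second hold the depth plane read 60.07° and the bar's x position gave 59.9°. The arm was still and the wrist force was about 5 N.
- **Checks that disagreed:** the arm's height alone would give 63.7°. I put that down to the bar sliding about 7 mm down between the pads during the lift, but did not confirm it. The wrist force peaked at about 23 N sideways partway through the lift, so I re-aimed the path. I did not read the marks on the angle disc.

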